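# Pack the tea box and lock its lid

### The arm

A 6-joint arm with a two-finger parallel gripper is mounted at the origin on the work surface. World frame = base frame: x ahead of the robot, y to its left, z up, the work surface at z = 0. Lengths are in m, angles in degrees, forces in N, time in s.
With the tool pointing down it reaches from about 0.4 to 0.825 m from the base axis. Payload 7 kg.
Tool frame: the origin (TCP) lies on the centre line of the jaws, within the pads' length; the fingertips stand 19 mm ahead of it and the grasp point (between the pads) is the TCP; z points along the fingers, y is the line along which they close (so a half turn about z gives the same grasp; the last joint's range is limited). The gripper opens to 88 mm and grips with 3 to 60 N. Pads are 19 mm wide; open, the fingers measure 130 mm over their backs; the gripper's body (78 mm by 193 mm) begins 47 mm behind the grasp point.
Start: joints at [90.189, 20.546, 0.682, 0, -70.136, -16.507], TCP at [0.19, 0.648, 0.246] pointing down, gripper open.
Joint ranges: [-176.03, 176.03], [-82.01, 121.73], [-58.28, 71.71], [-173.87, 95.51], [-174.79, -0.11], [-173.66, 173.66]. Speed limits (degrees/s): [136.94, 136.94, 172.46, 180, 180, 180].

### API

Orientations are given as [roll, pitch, yaw] about the fixed x, y, z axes, in that order (R = Rz(yaw) Ry(pitch) Rx(roll)).
In Python, from plant import ctrl gives the robot as it stands.
- The arm moves only by the tool move_arm, never from a script. Its argument "motion" is a list of rows, each a list of 3 entries, a list of its own where there are three numbers: the shift along the tool's x, y, z in mm, then the turn, a rotation vector about the tool's x, y, z in degrees, then the closure, from 0 (fully open) to 1 (shut). A call has 1 to 10 rows; each row is the pose to reach, as a shift and turn from the pose commanded when the call began, along the tool's axes at that moment; what a row does not reach only later rows make up. A row lasts 1/12 s, in which the tool goes at most 41.7 mm and 7.16 degrees, less where a joint would pass 70% of its speed; a pose out of reach is approached as far as the arm can. A call with a gripper value outside its range is refused whole. The fingers move at their own pace and stop on an object; the grip force is fixed at half the most. Time passes only in rows, so rows that repeat a pose let the fingers close. It gives the time, the measured TCP pose, the force, the opening and the grip force at its end, in the units of the state.
- ctrl.get_obs(): the state, without advancing time (a new reading comes with each control period).
- ctrl.snapshot(name): name is "scene" or "side" or "wrist"; returns a dict with "color" (400x640x3 uint8, blue, green, red), "camera_matrix" (3x3 intrinsics, pixels), "cam_to_world" (4x4, takes a point from camera to world coordinates). Camera axes: x right, y up, looking along -z (the intrinsics and any distortion apply to the point x, -y, -z); pixel columns grow to the right and rows downward; lengths in m; the calibration is good to about 2 mm. A picture is of the moment at which its call begins. There is no depth.
- ctrl.close_job(): hands the job in; it is judged then, once.
The state is a dict: "clock": time; "joint_pos": joint angles; "qvel": joint speeds; "tau": joint torques, N m; "tool_pos": TCP position; "orientation": TCP orientation; "force": force on the tool from outside, world axes, zero at the start; "moment": the same for the moment, N m; "opening": finger opening in m; "gripper_force": force on a finger pad.
Only numpy, scipy, OpenCV 4.12 (cv2) and the standard library are available. Lean on these libraries where they do the work, as an engineer would, in place of code of your own. Each camera call takes 0.05 s, during which the arm holds its last target. There are 200 camera calls.

### The job

Open the wooden tea box's lid and put away in it whichever of these are out on the worktop: the clip tongs, the teaspoon, the sugar scoop, the tea tin, the infuser and the small green glass with a handle. With them all in, close the lid fully, then turn the steel dial on the lid until its nose faces the small stud. Leave the beaker, egg cup, napkin ring and salt and pepper shakers where they stand.

Things in the scene. Friction and masses are not known exactly. Their poses are not given: they have to be found in the camera images.
- teabox: Dark wooden open-topped tea box, fixed to the worktop, 180 x 260 mm (its x, y), 90 mm high, walls and floor 6 mm thick, covered by a hinged lid. Origin: centre of its underside; x points away from the robot side towards its hinge edge, z up.
- lid (a joint): Angle of the tea box's lid (rad): 0 shut, grows as the front edge swings up and away, stop at 1.9. A 184 x 264 mm board 8 mm thick, underside level with the box rim (90 mm). The hinge, along the box's y, is stiff: the lid stays where it is left; moving it takes 1 to 5 N at the dial.
- lid_hinge (a point): Point on the lid's hinge line, in the middle of the box's far rim, 90 mm above the worktop. It turns with the lid: with the lid shut its axes are the box's.
- dial (a joint): Angle of the steel dial on the lid (rad): 0 when its nose points straight to the lid's front edge (the lid's -x), grows counter-clockwise seen from above the lid; travel -0.6 to 1.7 with no stop or click at the mark. The nose faces the mark at 1.05. Turns against about 0.05 N m and stays where it is left.
- dial_grip (a point): Grip point of the dial, on its axis, 28 mm above the lid's top; 145 mm in front of the hinge line and 36 mm above it when shut. The dial: a 40 mm disc 6 mm thick with an upright grip bar 44 mm long, 12 mm wide, top 38 mm above the lid, that also serves as the lid's handle. An 8 mm wide nose sticks out 12 mm past one end of the bar: the point's -x, which turns with the dial.
- dial_mark (a point): The mark: a small round steel stud 8 mm across, 3 mm high on the lid's top face, 38 mm from the dial's axis, in front and to the right of it seen from the robot.
- tongs: Steel clip tongs lying flat, two arms joined at one end: 132 mm long (its x), 20 to 31 mm wide (y), 14 mm high, jaws towards +x; rigid. About 23 mm wide over the arms at the origin. Origin: middle of the underside.
- spoon: Steel teaspoon lying along its x, 128 mm long; handle 10 mm wide (y) and 7 mm high from x = -67 to 27 mm, round bowl 36 mm across, 9 mm high at x = 43 mm. Origin: on the underside, in the handle's line.
- scoop: Light wooden sugar scoop lying along its x, 131 mm long; handle 14 mm wide (y) and 10 mm high from x = -67 to 12 mm, open square bowl 52 x 36 mm, 24 mm high, centred at x = 38 mm. Origin: on the underside, near the handle's inner end.
- tin: Small plain aluminium tea tin, 48 (x) x 34 (y) x 56 mm high, standing. Origin: centre of the underside.
- infuser: Steel tea infuser: drum 42 mm across, 40 mm high, with a flat strip across its top that makes two ears, 72 mm long (its x), 14 mm wide. Origin: centre of the underside.
- glass: Small green tea glass, 50 mm across, 55 mm high, with a handle on its +y side; grip across its x to miss the handle. Origin: centre of the underside.
- mug: White ceramic beaker, 80 mm across, 90 mm high, bystander. Origin: centre of the underside.
- eggcup: White ceramic egg cup, 46 mm across, 55 mm high, bystander. Origin: centre of the underside.
- napkin_ring: Wooden napkin ring, 44 mm across, 30 mm high, bystander. Origin: centre of the underside.
- salt: White ceramic salt shaker, 40 mm across, 62 mm high, bystander. Origin: centre of the underside.
- pepper: Dark wooden pepper shaker, 40 mm across, 75 mm high, bystander. Origin: centre of the underside.

How it is judged:
By the outcome, as a careful person would: the job done as asked, in the order asked, and still so for the second after the job is handed in, with the robot touching nothing.
Of tongs, spoon, scoop, tin, infuser, glass only 3 to 5 are there at a start; the rules pass over those that are not, and their reading is None.
At some moment in a run one of tongs, spoon, scoop, tin, infuser, glass may be knocked a few centimetres aside while the robot is not near it.
Once in a run the grip may slacken for a moment while it holds something.
It also fails if it takes over 210 s, if anything falls off the work surface, if the arm or the gripper's body presses on something with over 40 N, if the wrist force passes 120 N, or if a joint passes its speed limit or range.

## Working session

There is one attempt and no reset: what is moved stays moved. The work goes in short steps, Python scripts to look and compute and a tool call to move; the robot and the scene stay as the last step left them, time stands still between calls to the robot, and variables do not carry over. Pictures are saved under pics/ and viewed, at most 14 in all, crops included, and the job is handed in when it is done.

Besides the shell and the picture viewer there is one more tool, called after "Call:" as name(argument=value, ...) on one line, values as JSON. move_arm: Moves the arm, as the interface text tells. Its arguments: {"type":"object","properties":{"motion":{"type":"array"}},"required":["motion"]}

```bash
ls; mkdir -p pics
cat > h.py <<'E'
import numpy as np, cv2
from plant import ctrl
from scipy.spatial.transform import Rotation as R
def snap(cam,name):
    s=ctrl.snapshot(cam); cv2.imwrite(f'pics/{name}.png',s['color']); np.savez(f'pics/{name}.npz',K=s['camera_matrix'],T=s['cam_to_world']); return s
def px2w(name,u,v,z):
    d=np.load(f'pics/{name}.npz');K,T=d['K'],d['T']
    r=np.linalg.inv(K)@[u,v,1]; r=T[:3,:3]@[r[0],-r[1],-r[2]]; o=T[:3,3]
    return o+r*(z-o[2])/r[2]
def w2px(name,p):
    d=np.load(f'pics/{name}.npz');K,T=d['K'],d['T']
    c=T[:3,:3].T@(np.asarray(p)-T[:3,3]); q=K@[c[0],-c[1],-c[2]]; return q[:2]/q[2]
def pose():
    o=ctrl.get_obs(); return np.array(o['tool_pos']),R.from_euler('xyz',o['orientation'],degrees=True)
E
python3 - <<'E'
from h import *
print(ctrl.get_obs())
for c in('scene','side','wrist'):
    s=snap(c,c+'0'); print(s['camera_matrix'],s['cam_to_world'].round(3),[k for k in s])
a=cv2.imread('pics/scene0.png');b=cv2.imread('pics/side0.png')
E
```

```text
pics
{'clock': 0.0, 'joint_pos': array([ 9.01898920e+01,  2.05878121e+01,  6.32940799e-01, -1.95436666e-02,
       -7.01338976e+01, -1.65098976e+01]), 'qvel': array([ 0.0016732 ,  0.03495742,  0.06841783,  0.01238757, -0.06665603,
       -0.04937289]), 'tau': array([-2.37888671e-03, -5.82723463e+01,  2.93076038e+01,  6.99756458e+00,
        7.07656582e-03, -1.57113959e-04]), 'tool_pos': array([0.18954032, 0.64736755, 0.24465903]), 'orientation': array([ 1.79909669e+02, -7.61381794e-03, -1.63266552e+01]), 'force': array([ 0.88549502, -0.27564397,  0.80874328]), 'moment': array([0.02026192, 0.04587514, 0.07583823]), 'gripper_force': 0.0, 'opening': 0.08779730794425501}
[[403.08425534   0.         321.95856814]
 [  0.         403.08425534 198.53200356]
 [  0.           0.           1.        ]] [[ 0.842 -0.37   0.392  0.94 ]
 [ 0.539  0.59  -0.601 -0.649]
 [-0.009  0.718  0.696  0.774]
 [ 0.     0.     0.     1.   ]] ['color', 'camera_matrix', 'cam_to_world']
[[435.76549519   0.         323.57430632]
 [  0.         435.76549519 198.1103817 ]
 [  0.           0.           1.        ]] [[-0.758  0.484 -0.438  0.069]
 [-0.652 -0.575  0.494  0.515]
 [-0.013  0.66   0.751  0.941]
 [ 0.     0.     0.     1.   ]] ['color', 'camera_matrix', 'cam_to_world']
[[315.62312534   0.         319.16149475]
 [  0.         315.62312534 197.95285902]
 [  0.           0.           1.        ]] [[-0.281  0.926  0.253  0.258]
 [-0.96  -0.271 -0.073  0.629]
 [ 0.001 -0.264  0.965  0.384]
 [ 0.     0.     0.     1.   ]] ['color', 'camera_matrix', 'cam_to_world']
```

View pics/scene0.png

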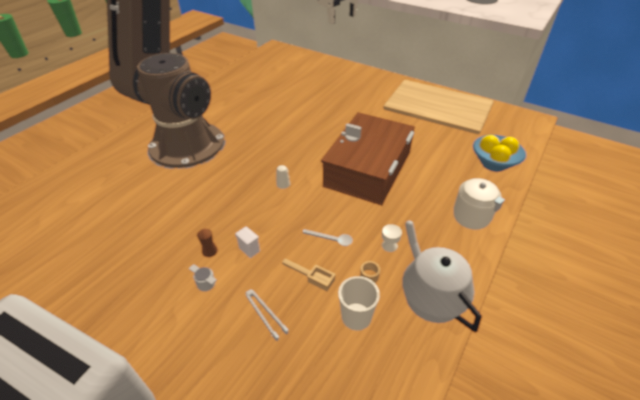

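View pics/side0.png

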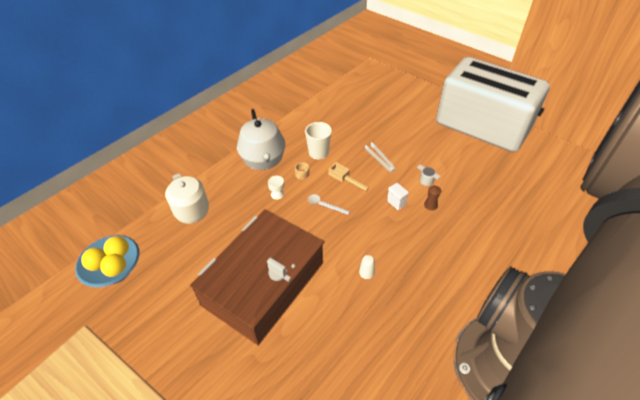

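The scene view shows all except the glass: tongs (267,315), spoon (328,237), scoop (308,273), tin (248,241), infuser (204,278), with the box at (370,155). The bystanders are salt (283,176), pepper (207,242), egg cup (391,237), ring (370,271) and beaker (358,302). I'll zoom in to measure.

Run:
```python
import cv2
a=cv2.imread('pics/scene0.png')[105:345,180:430]; cv2.imwrite('pics/s0c.png',cv2.resize(a,None,fx=2.5,fy=2.5,interpolation=cv2.INTER_CUBIC))
b=cv2.imread('pics/side0.png')[120:345,185:450]; cv2.imwrite('pics/d0c.png',cv2.resize(b,None,fx=2.5,fy=2.5,interpolation=cv2.INTER_CUBIC))
```

```text
(no output)
```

View pics/s0c.png

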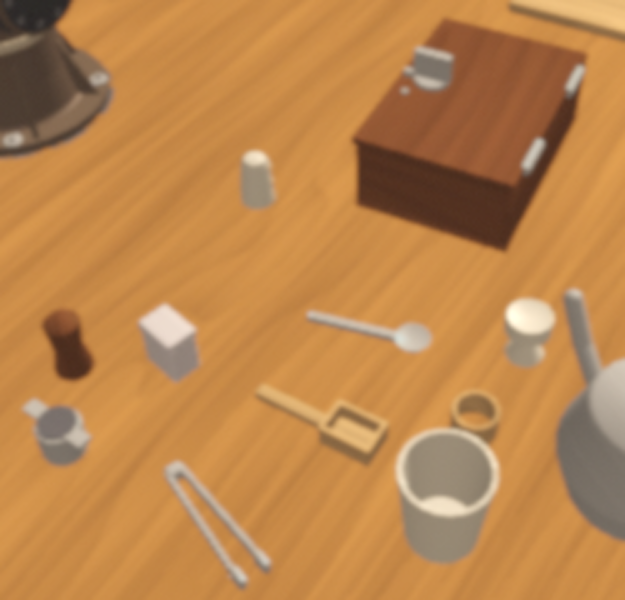

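View pics/d0c.png

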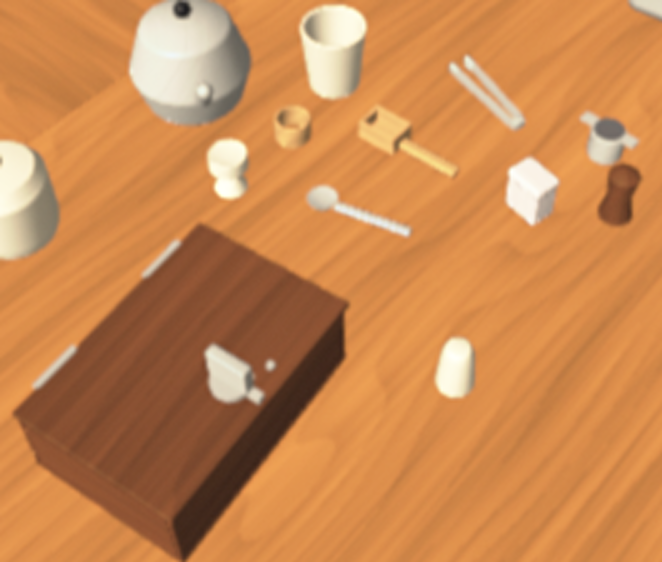

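Both crops show every item clearly. I'll measure them in both views and compare.

```bash
cat > m.py <<'E'
from h import *
S=lambda u,v,z: px2w('scene0',180+u/2.5,105+v/2.5,z)
D=lambda u,v,z: px2w('side0',185+u/2.5,120+v/2.5,z)
def show(n,s,d,z):
    a=S(*s,z);b=D(*d,z);print(n,(a*1e3).round(0)[:2],(b*1e3).round(0)[:2])
L=.098
show('lid far/-y(front-left..)A',(357,140),(347,303),L)   # corner
show('lid B',(517,186),(203,225),L)
show('lid C',(584,53),(16,412),L)
show('lid D',(446,20),(184,516),L)
show('nose tip',(407,71),(262,396),.104)
show('stud',(405,90),(270,365),.100)
show('bar end hi',(452,62),(208,348),.136)
show('bar end lo',(417,49),(247,372),.136)
show('spoon tail',(309,315),(409,232),.005)
show('spoon bowl c',(412,337),(322,198),.008)
show('scoop tail',(261,391),(455,173),.008)
show('scoop c1',(345,405),(361,137),.024)
show('scoop c2',(387,433),(371,106),.024)
show('scoop c3',(368,455),(411,126),.024)
show('scoop c4',(322,425),(399,155),.024)
show('tongs joint',(176,467),(517,126),.012)
show('tongs tip1',(242,580),(453,67),.010)
show('tongs tip2',(265,563),(469,59),.010)
show('tin t1',(140,326),(509,166),.056)
show('tin t2',(166,305),(533,158),.056)
show('tin t3',(197,329),(557,177),.056)
show('tin t4',(172,349),(534,195),.056)
show('inf c',(60,421),(607,130),.040)
show('ear1',(35,408),(588,119),.040)
show('ear2',(76,437),(630,141),.040)
show('salt',(257,160),(457,345),.060)
show('pepper',(62,320),(625,175),.073)
show('egg',(530,316),(228,152),.055)
show('ring',(476,410),(293,113),.030)
show('mug',(448,468),(334,25),.090)
show('mug bot',(440,540),(334,88),.0)
E
python3 m.py
```

```text
lid far/-y(front-left..)A [484.  57.] [471.  64.]
lid B [661.  80.] [645.  85.]
lid C [623. 335.] [617. 341.]
lid D [451. 312.] [434. 312.]
nose tip [469. 186.] [460. 192.]
stud [483. 158.] [479. 162.]
bar end hi [525. 187.] [515. 200.]
bar end lo [479. 189.] [471. 195.]
spoon tail [ 531. -109.] [ 526. -103.]
spoon bowl c [635. -81.] [631. -77.]
scoop tail [ 548. -214.] [ 539. -205.]
scoop c1 [ 630. -195.] [ 650. -167.]
scoop c2 [ 678. -200.] [ 674. -215.]
scoop c3 [ 676. -229.] [ 616. -219.]
scoop c4 [ 625. -224.] [ 597. -173.]
tongs joint [ 536. -322.] [ 526. -311.]
tongs tip1 [ 648. -375.] [ 649. -347.]
tongs tip2 [ 655. -353.] [ 643. -372.]
tin t1 [ 432. -241.] [ 475. -215.]
tin t2 [ 435. -207.] [ 462. -242.]
tin t3 [ 479. -215.] [ 426. -235.]
tin t4 [ 475. -246.] [ 430. -197.]
inf c [ 434. -353.] [ 429. -347.]
ear1 [ 405. -354.] [ 455. -348.]
ear2 [ 458. -357.] [ 399. -349.]
salt [383.   8.] [377.  13.]
pepper [ 378. -283.] [ 365. -270.]
egg [735. -34.] [729. -30.]
ring [ 735. -140.] [ 734. -141.]
mug [ 759. -242.] [ 755. -241.]
mug bot [ 763. -254.] [ 747. -229.]
```

```bash
cat >> h.py <<'E'
BY=7.2; HINGE=np.array([638.,209.5,90.])
def rel(targets,start=None):
    """targets: [(xyz mm, rpy deg)], prints shift/turn from start (pose now, or given) in tool axes"""
    p,r=pose(); p=p*1e3
    if start is not None: p=np.array(start[0],float); r=R.from_euler('xyz',start[1],degrees=True)
    for x,o in targets:
        q=R.from_euler('xyz',o,degrees=True)
        print([r.inv().apply(np.array(x)-p).round(0).tolist(),(r.inv()*q).as_rotvec(degrees=True).round(1).tolist()])
def arc(th,off=(-145,0,36),tilt=-30,yaw=BY):
    b=R.from_euler('z',BY,degrees=True)
    return HINGE+b.apply(R.from_euler('y',th,degrees=True).apply(off)),[180,tilt+th,yaw]
E
python3 - <<'E'
from h import *
g=np.array([495.5,192,126.]); o=[180,-30,6]
a=R.from_euler('xyz',o,degrees=True).apply([0,0,-1])
rel([((400,350,300),[180,-15,6])]);print()
rel([(g+a*90,o)],((400,350,300),[180,-15,6]));print()
rel([(g,o)],(g+a*90,o))
E
```

```text
[[286.0, 226.0, -55.0], [3.0, 14.8, -22.2]]

[[7.0, 167.0, 101.0], [0.0, 15.0, 0.0]]

[[0.0, 0.0, 90.0], [0.0, 0.0, 0.0]]
```

Call:
move_arm(motion=[[[286,226,-55],[3,14.8,-22.2],0],[[286,226,-55],[3,14.8,-22.2],0],[[286,226,-55],[3,14.8,-22.2],0],[[286,226,-55],[3,14.8,-22.2],0],[[286,226,-55],[3,14.8,-22.2],0],[[286,226,-55],[3,14.8,-22.2],0],[[286,226,-55],[3,14.8,-22.2],0],[[286,226,-55],[3,14.8,-22.2],0],[[286,226,-55],[3,14.8,-22.2],0],[[286,226,-55],[3,14.8,-22.2],0]])

```text
clock: 0.98
tool_pos: [0.4024, 0.3463, 0.3018]
orientation: [-179.8, -15.0, 5.8]
force: [0.1, 0.6, -0.2]
opening: 0.0875
gripper_force: 0.0
```

Call:
move_arm(motion=[[[7,167,101],[0,15,0],0],[[7,167,101],[0,15,0],0],[[7,167,101],[0,15,0],0],[[7,167,101],[0,15,0],0],[[7,167,101],[0,15,0],0],[[7,167,101],[0,15,0],0],[[7,167,101],[0,15,0],0],[[7,167,101],[0,15,0],0]])

```text
clock: 1.65
tool_pos: [0.459, 0.1923, 0.2207]
orientation: [179.9, -28.6, 5.9]
force: [0.4, 1.0, 0.1]
opening: 0.0879
gripper_force: 0.0
```

Run:
```python
from h import *
s=snap('wrist','w1')
print(w2px('w1',[.4955,.192,.126]),w2px('w1',[.4955,.192,.136]),w2px('w1',[.481,.160,.1]))
g=np.array([495.5,192,126.]); o=[180,-30,6]
print(pose()[0],ctrl.get_obs()['orientation'],ctrl.get_obs()['force'])
rel([(g,o)])
```

```text
[325.37149705 221.67895409] [325.63834929 219.64958144] [359.67105819 246.47268029]
[0.45883133 0.19303693 0.22077446] [179.89951981 -28.60827378   5.98847475] [-0.001955   -0.48741351  0.24149729]
[[-13.0, 5.0, 101.0], [0.1, 1.4, -0.0]]
```

View pics/w1.png

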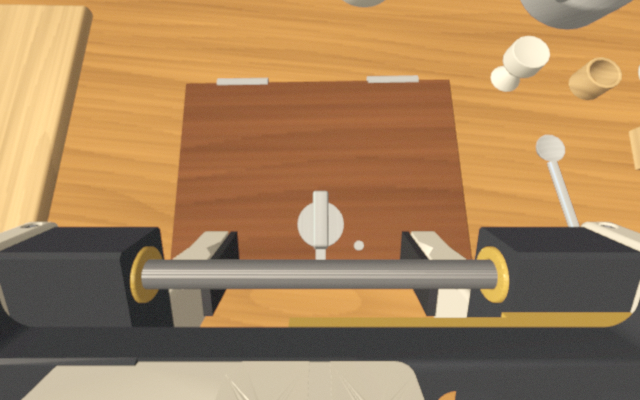

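The wrist view shows the lid with the dial disc at (320,223), the bar running straight along the lid's x, and the stud at (359,245). The jaws straddle the dial.

Run:
```python
from h import *
for n,u,v,z in [('disc',320.5,223.5,.104),('stud',359,245.5,.101),('bar far',320.5,191,.136),('lidTL',187,84,.098),('lidTR',449,81,.098),('nose tip',320.5,262,.1)]:
    print(n,(px2w('w1',u,v,z)*1e3).round(1))
```

```text
disc [497. 196. 104.]
stud [481.7 160.8 101. ]
bar far [517.9 198.3 136. ]
lidTL [623.4 342.1  98. ]
lidTR [653.6  83.   98. ]
nose tip [464.3 192.6 100. ]
```

```bash
sed -i 's/^BY=.*/BY=6.8; HINGE=np.array([640.,212.8,90.])/' h.py
python3 - <<'E'
from h import *
g,o=arc(0); print(g,o)
rel([(g,o)]); print()
rel([arc(t) for t in range(7,71,7)],(g,o))
E
```

```text
[496.02000132 195.6314246  126.        ] [180, -30, 6.8]
[[-13.0, 1.0, 101.0], [0.5, 1.4, -0.7]]

[[13.0, 0.0, -12.0], [-0.0, -7.0, -0.0]]
[[28.0, -0.0, -23.0], [0.0, -14.0, -0.0]]
[[44.0, 0.0, -32.0], [-0.0, -21.0, -0.0]]
[[61.0, 0.0, -38.0], [0.0, -28.0, -0.0]]
[[79.0, 0.0, -43.0], [0.0, -35.0, -0.0]]
[[97.0, 0.0, -45.0], [0.0, -42.0, -0.0]]
[[115.0, 0.0, -46.0], [0.0, -49.0, -0.0]]
[[133.0, 0.0, -43.0], [0.0, -56.0, -0.0]]
[[151.0, -0.0, -39.0], [0.0, -63.0, -0.0]]
[[168.0, -0.0, -33.0], [0.0, -70.0, -0.0]]
```

Call:
move_arm(motion=[[[-13,1,70],[0.5,1.4,-0.7],0],[[-13,1,70],[0.5,1.4,-0.7],0],[[-13,1,90],[0.5,1.4,-0.7],0],[[-13,1,101],[0.5,1.4,-0.7],0],[[-13,1,101],[0.5,1.4,-0.7],0],[[-13,1,101],[0.5,1.4,-0.7],0.5],[[-13,1,101],[0.5,1.4,-0.7],1],[[-13,1,101],[0.5,1.4,-0.7],1],[[-13,1,101],[0.5,1.4,-0.7],1],[[-13,1,101],[0.5,1.4,-0.7],1]])

```text
clock: 2.53
tool_pos: [0.5178, 0.2087, 0.1656]
orientation: [179.5, -26.7, 6.8]
force: [0.0, 0.5, 0.0]
opening: 0.0597
gripper_force: 0.0
```

Call:
move_arm(motion=[[[0,0,0],[0,0,0],1],[[0,0,0],[0,0,0],1],[[0,0,0],[0,0,0],1],[[0,0,0],[0,0,0],1]])

```text
clock: 2.87
tool_pos: [0.518, 0.2081, 0.165]
orientation: [179.5, -26.7, 6.8]
force: [0.3, 0.7, -1.3]
opening: 0.0333
gripper_force: 0.0
```

Run:
```python
from h import *
print(ctrl.get_obs()['joint_pos'].round(1))
```

```text
[ 40.9   1.5 -58.2  62.6 -17.   -2.8]
```

Run:
```python
from h import *
g,o=arc(0,tilt=-10); 
up=g+[0,0,110]
rel([(up,o)]); rel([(g,o)],(up,o))
print()
rel([arc(t,tilt=-10) for t in range(4,61,4)],(g,o))
```

```text
[[11.0, 11.0, -74.0], [0.6, -16.7, -0.1]]
[[-19.0, -0.0, 108.0], [0.0, 0.0, 0.0]]

[[5.0, -0.0, -9.0], [0.0, -4.0, -0.0]]
[[10.0, 0.0, -18.0], [0.0, -8.0, -0.0]]
[[16.0, -0.0, -27.0], [-0.0, -12.0, -0.0]]
[[22.0, 0.0, -35.0], [0.0, -16.0, -0.0]]
[[29.0, -0.0, -43.0], [-0.0, -20.0, -0.0]]
[[36.0, -0.0, -50.0], [0.0, -24.0, -0.0]]
[[44.0, 0.0, -57.0], [-0.0, -28.0, -0.0]]
[[53.0, 0.0, -63.0], [0.0, -32.0, -0.0]]
[[62.0, 0.0, -69.0], [-0.0, -36.0, -0.0]]
[[71.0, 0.0, -74.0], [0.0, -40.0, -0.0]]
[[80.0, 0.0, -78.0], [0.0, -44.0, -0.0]]
[[90.0, 0.0, -81.0], [0.0, -48.0, -0.0]]
[[100.0, 0.0, -84.0], [0.0, -52.0, -0.0]]
[[110.0, 0.0, -86.0], [0.0, -56.0, -0.0]]
[[121.0, 0.0, -88.0], [0.0, -60.0, -0.0]]
```

Call:
move_arm(motion=[[[11,11,-74],[0.6,-16.7,-0.1],0],[[11,11,-74],[0.6,-16.7,-0.1],0],[[11,11,-74],[0.6,-16.7,-0.1],0],[[11,11,-74],[0.6,-16.7,-0.1],0],[[11,11,-74],[0.6,-16.7,-0.1],0],[[11,11,-74],[0.6,-16.7,-0.1],0],[[11,11,-74],[0.6,-16.7,-0.1],0],[[11,11,-74],[0.6,-16.7,-0.1],0]])

```text
clock: 3.53
tool_pos: [0.4966, 0.1949, 0.2357]
orientation: [-180.0, -10.0, 6.7]
force: [-0.6, 0.7, 0.4]
opening: 0.0809
gripper_force: 0.0
```

Run:
```python
from h import *
print(ctrl.get_obs()['joint_pos'].round(1))
g,o=arc(0,tilt=-10); rel([(g,o)])
```

```text
[ 47.    1.9 -28.5   8.2 -52.3  45.1]
[[-20.0, -1.0, 108.0], [0.0, -0.0, -0.1]]
```

Call:
move_arm(motion=[[[-20,-1,108],[0,0,0],0],[[-20,-1,108],[0,0,0],0],[[-20,-1,108],[0,0,0],0],[[-20,-1,108],[0,0,0],0],[[-20,-1,108],[0,0,0],0],[[-20,-1,108],[0,0,0],1],[[-20,-1,108],[0,0,0],1],[[-20,-1,108],[0,0,0],1],[[-20,-1,108],[0,0,0],1],[[-20,-1,108],[0,0,0],1]])

```text
clock: 4.37
tool_pos: [0.4952, 0.1965, 0.1272]
orientation: [-179.9, -10.0, 6.8]
force: [-0.4, -0.2, 0.2]
opening: 0.0599
gripper_force: 0.0
```

Call:
move_arm(motion=[[[0,0,0],[0,0,0],1],[[0,0,0],[0,0,0],1],[[0,0,0],[0,0,0],1],[[0,0,0],[0,0,0],1],[[0,0,0],[0,0,0],1],[[0,0,0],[0,0,0],1]])

```text
clock: 4.87
tool_pos: [0.4949, 0.1961, 0.1261]
orientation: [-180.0, -9.9, 6.8]
force: [-0.8, -0.8, 0.1]
opening: 0.0199
gripper_force: 0.0
```

Run:
```python
from h import *
o=ctrl.get_obs();print(o['joint_pos'].round(1),o['force'],o['moment'])
```

```text
[ 47.    8.6 -38.3  10.9 -35.9  41.3] [-0.81599593 -0.83039342  0.13655935] [-0.12649209  0.57620639 -0.00120473]
```

Still closing; close on the bar, then lift along the arc.

Call:
move_arm(motion=[[[0,0,0],[0,0,0],1],[[0,0,0],[0,0,0],1],[[0,0,0],[0,0,0],1],[[0,0,0],[0,0,0],1],[[0,0,0],[0,0,0],1]])

```text
clock: 5.28
tool_pos: [0.4949, 0.1951, 0.1261]
orientation: [179.9, -9.9, 6.8]
force: [4.4, -5.5, 0.7]
opening: 0.0121
gripper_force: 30.0
```

Call:
move_arm(motion=[[[2,0,-4],[0,-2,0],1],[[5,0,-9],[0,-4,0],1],[[7,0,-14],[0,-6,0],1],[[10,0,-18],[0,-8,0],1],[[13,0,-23],[0,-10,0],1],[[16,0,-27],[0,-12,0],1],[[22,0,-35],[0,-16,0],1],[[29,0,-43],[0,-20,0],1],[[36,0,-50],[0,-24,0],1],[[36,0,-50],[0,-24,0],1]])

```text
clock: 6.12
tool_pos: [0.5218, 0.1982, 0.1814]
orientation: [179.9, 14.5, 6.7]
force: [-9.3, -3.7, 8.7]
opening: 0.0118
gripper_force: 30.0
```

Run:
```python
from h import *
o=ctrl.get_obs();print(o['joint_pos'].round(1),o['force'],o['moment'])
print(arc(24,tilt=-10))
rel([arc(t,tilt=-10) for t in range(28,61,4)],arc(24,tilt=-10))
```

```text
[ 36.   21.   -6.   -7.2 -75.9  63.2] [-9.31975343 -3.68167066  8.67965018] [-1.10970512  2.35608178  0.26453028]
(array([523.00724269, 198.8494583 , 181.86444972]), [180, 14, 6.8])
[[5.0, 0.0, -9.0], [0.0, -4.0, 0.0]]
[[10.0, 0.0, -18.0], [-0.0, -8.0, -0.0]]
[[16.0, 0.0, -27.0], [0.0, -12.0, -0.0]]
[[22.0, 0.0, -35.0], [0.0, -16.0, -0.0]]
[[29.0, 0.0, -43.0], [0.0, -20.0, -0.0]]
[[36.0, 0.0, -50.0], [0.0, -24.0, -0.0]]
[[44.0, 0.0, -57.0], [0.0, -28.0, -0.0]]
[[53.0, 0.0, -63.0], [0.0, -32.0, -0.0]]
[[62.0, 0.0, -69.0], [0.0, -36.0, -0.0]]
```

Call:
move_arm(motion=[[[5,0,-9],[0,-4,0],1],[[10,0,-18],[0,-8,0],1],[[16,0,-27],[0,-12,0],1],[[22,0,-35],[0,-16,0],1],[[29,0,-43],[0,-20,0],1],[[36,0,-50],[0,-24,0],1],[[44,0,-57],[0,-28,0],1],[[53,0,-63],[0,-32,0],1],[[62,0,-69],[0,-36,0],1],[[62,0,-69],[0,-36,0],1]])

```text
clock: 6.95
tool_pos: [0.5969, 0.2072, 0.2322]
orientation: [179.8, 51.0, 6.7]
force: [-7.1, -1.5, 16.9]
opening: 0.0116
gripper_force: 30.0
```

Run:
```python
from h import *
o=ctrl.get_obs();print(o['joint_pos'].round(1),o['force'],o['moment'])
print(arc(60,tilt=-10))
rel([arc(t,tilt=-10) for t in range(64,101,4)],arc(60,tilt=-10))
```

```text
[  26.9   47.5   37.1  -19.4 -127.2   64.9] [-7.08128443 -1.45997799 16.88679064] [-0.52497745  3.17844358  0.10645659]
(array([598.96760145, 207.9071827 , 233.57368355]), [180, 50, 6.8])
[[5.0, -0.0, -9.0], [0.0, -4.0, -0.0]]
[[10.0, -0.0, -18.0], [0.0, -8.0, -0.0]]
[[16.0, -0.0, -27.0], [0.0, -12.0, -0.0]]
[[22.0, -0.0, -35.0], [0.0, -16.0, -0.0]]
[[29.0, -0.0, -43.0], [0.0, -20.0, -0.0]]
[[36.0, -0.0, -50.0], [0.0, -24.0, -0.0]]
[[44.0, 0.0, -57.0], [0.0, -28.0, -0.0]]
[[53.0, 0.0, -63.0], [-0.0, -32.0, -0.0]]
[[62.0, 0.0, -69.0], [0.0, -36.0, -0.0]]
[[71.0, -0.0, -74.0], [0.0, -40.0, -0.0]]
```

Call:
move_arm(motion=[[[5,0,-9],[0,-4,0],1],[[10,0,-18],[0,-8,0],1],[[16,0,-27],[0,-12,0],1],[[22,0,-35],[0,-16,0],1],[[25,0,-39],[0,-18,0],1],[[25,0,-39],[0,-18,0],1]])

```text
clock: 7.45
tool_pos: [0.6436, 0.2129, 0.2392]
orientation: [179.9, 68.5, 6.9]
force: [-2.9, -3.5, 8.2]
opening: 0.0117
gripper_force: 30.0
```

Run:
```python
from h import *
o=ctrl.get_obs();print(o['joint_pos'].round(1),o['force'],o['moment'])
print(arc(78,tilt=-10))
```

```text
[  23.4   62.    62.4  -36.1 -153.4   50.7] [-2.86363133 -3.47509377  8.19788971] [-0.47912551 -0.19715716  0.96199141]
(array([645.03048089, 213.39984853, 239.31622298]), [180, 68, 6.8])
```

Run:
```python
from h import *
a=arc(78,tilt=-10); b=R.from_euler('z',BY,degrees=True)
A=(a[0]+[0,0,140],[180,60,6.8])
B=(HINGE+b.apply([-120,0,300]),[180,0,6.8])
C=(HINGE+b.apply([-75,0,150]),[180,0,6.8])
rel([A],a);rel([B],A);rel([C],B)
```

```text
[[-130.0, 0.0, -52.0], [0.0, 8.0, 0.0]]
[[-72.0, -0.0, 103.0], [0.0, 60.0, 0.0]]
[[45.0, -0.0, 150.0], [0.0, 0.0, 0.0]]
```

Call:
move_arm(motion=[[[0,0,0],[0,0,0],0],[[0,0,0],[0,0,0],0],[[0,0,0],[0,0,0],0],[[0,0,0],[0,0,0],0],[[-130,0,-52],[0,8,0],0],[[-130,0,-52],[0,8,0],0],[[-130,0,-52],[0,8,0],0],[[-130,0,-52],[0,8,0],0],[[-130,0,-52],[0,8,0],0],[[-130,0,-52],[0,8,0],0]])

```text
clock: 8.28
tool_pos: [0.6396, 0.2124, 0.3797]
orientation: [-179.8, 59.8, 6.9]
force: [0.3, -0.1, -0.2]
opening: 0.0729
gripper_force: 0.0
```

Run:
```python
from h import *
o=ctrl.get_obs();print(o['joint_pos'].round(1),o['force'],o['tool_pos'])
b=R.from_euler('z',BY,degrees=True)
B=(HINGE+b.apply([-120,0,300]),[180,0,6.8])
rel([B])
```

```text
[  22.5   54.1   71.6  -45.9 -160.8   37.7] [ 0.3072894  -0.10158736 -0.19776902] [0.63959837 0.21239192 0.37968267]
[[-69.0, -0.0, 98.0], [-0.1, 59.8, 0.0]]
```

Call:
move_arm(motion=[[[-69,0,98],[0,59.8,0],1],[[-69,0,98],[0,59.8,0],1],[[-69,0,98],[0,59.8,0],1],[[-69,0,98],[0,59.8,0],1],[[-69,0,98],[0,59.8,0],1],[[-69,0,98],[0,59.8,0],1],[[-69,0,98],[0,59.8,0],1],[[-69,0,98],[0,59.8,0],1],[[-69,0,98],[0,59.8,0],1],[[-69,0,98],[0,59.8,0],1]])

```text
clock: 9.12
tool_pos: [0.5213, 0.1986, 0.3901]
orientation: [-179.9, -0.4, 7.0]
force: [-0.6, 0.6, 0.7]
opening: 0.0177
gripper_force: 0.0
```

Run:
```python
from h import *
b=R.from_euler('z',BY,degrees=True)
C=(HINGE+b.apply([-75,0,150]),[180,0,6.8])
o=ctrl.get_obs();print(o['joint_pos'].round(1),o['tool_pos'],o['opening'])
rel([C]); s=snap('scene','s2');snap('side','d2')
```

```text
[ 41.    5.7  -0.3   0.1 -83.6  55.9] [0.52131628 0.19864737 0.39010115] 0.017709414513180526
[[44.0, 0.0, 150.0], [-0.1, -0.4, 0.2]]
```

View pics/s2.png

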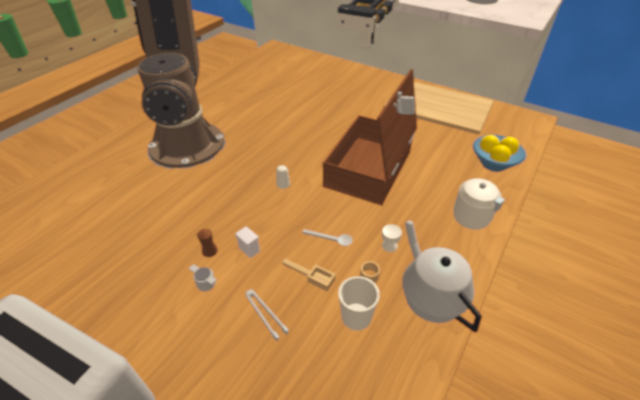

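The view shows the lid standing near 80° and all items unmoved. Next I push it further back with closed fingers.

Call:
move_arm(motion=[[[0,0,150],[0,0,0],1],[[0,0,150],[0,0,0],1],[[0,0,150],[0,0,0],1],[[0,0,150],[0,0,0],1],[[44,0,150],[0,0,0],1],[[60,0,150],[0,0,0],1],[[70,0,150],[0,0,0],1],[[80,0,150],[0,0,0],1],[[90,0,150],[0,0,0],1],[[100,0,150],[0,0,0],1]])

```text
clock: 10.05
tool_pos: [0.6207, 0.2104, 0.2384]
orientation: [-180.0, 0.2, 6.8]
force: [-1.6, -0.6, 1.4]
opening: 0.0002
gripper_force: 1.0
```

Call:
move_arm(motion=[[[8,0,0],[0,0,0],1],[[16,0,0],[0,0,0],1],[[24,0,0],[0,0,0],1],[[32,0,0],[0,0,0],1],[[40,0,0],[0,0,0],1],[[48,0,0],[0,0,0],1],[[48,0,0],[0,0,0],1]])

```text
clock: 10.63
tool_pos: [0.6696, 0.2164, 0.2381]
orientation: [-180.0, 0.1, 6.8]
force: [-0.4, -0.4, 0.1]
opening: 0.0006
gripper_force: 0.0
```

Call:
move_arm(motion=[[[-30,0,-40],[0,0,0],0.3],[[-120,0,-80],[0,0,0],0.3],[[-120,0,-80],[0,0,0],0.3],[[-120,0,-80],[0,0,0],0.3],[[-120,0,-80],[0,0,0],0.3]])

```text
clock: 11.05
tool_pos: [0.5475, 0.202, 0.324]
orientation: [-179.7, -0.2, 6.9]
force: [0.0, -0.0, 0.5]
opening: 0.0277
gripper_force: 0.0
```

Run:
```python
from h import *
o=ctrl.get_obs();print(o['joint_pos'].round(1),o['tool_pos'],o['opening'])
# item plan: approach over spoon grip & tongs etc.
def mid(*a): return np.mean([np.array(x,float) for x in a],0)
rel([((535,-95,200),[180,0,14.4])])
snap('scene','s3');snap('side','d3')
for a,b in(('s2','s3'),('d2','d3')):
    x=cv2.absdiff(cv2.imread(f'pics/{a}.png'),cv2.imread(f'pics/{b}.png')).max(2)>25
    print(a,[w for w in cv2.connectedComponentsWithStats(x.astype('uint8'))[2].tolist() if w[4]>8])
a=cv2.imread('pics/s3.png')[40:290,180:430]; b=cv2.imread('pics/d3.png')[120:370,170:450]
cv2.imwrite('pics/sd3.png',cv2.resize(np.hstack([a,b]),None,fx=1.5,fy=1.5))
```

```text
[ 39.4   9.4  -4.2  -0.1 -76.1  57.5] [0.54749679 0.20196342 0.32395868] 0.027667721085173434
[[-48.0, 294.0, 122.0], [-0.3, -0.3, -7.5]]
s2 [[0, 0, 640, 400, 250194], [132, 0, 17, 56, 318], [149, 0, 7, 19, 73], [173, 0, 6, 20, 80], [188, 0, 14, 85, 461], [337, 0, 72, 57, 1940], [369, 1, 8, 4, 20], [388, 16, 9, 7, 41], [143, 22, 2, 11, 11], [154, 22, 5, 22, 49], [177, 23, 5, 21, 45], [368, 64, 15, 14, 148], [376, 69, 71, 111, 2518], [140, 90, 8, 26, 60]]
d2 [[0, 0, 640, 400, 187028], [87, 0, 553, 284, 58692], [552, 0, 58, 31, 696], [630, 31, 10, 13, 83], [535, 51, 7, 8, 19], [433, 57, 9, 9, 59], [631, 67, 9, 6, 44], [406, 72, 9, 9, 57], [346, 76, 9, 8, 56], [317, 82, 9, 8, 52], [557, 108, 83, 175, 4750], [150, 117, 7, 7, 40], [134, 123, 7, 6, 21], [169, 130, 7, 6, 31], [233, 236, 5, 6, 12], [221, 244, 6, 5, 9], [194, 256, 22, 24, 140], [495, 274, 9, 39, 108], [569, 279, 10, 9, 28], [561, 295, 79, 105, 3370], [557, 299, 12, 10, 85], [545, 323, 6, 7, 29], [515, 326, 32, 74, 410], [623, 387, 7, 4, 20]]
```

View pics/sd3.png

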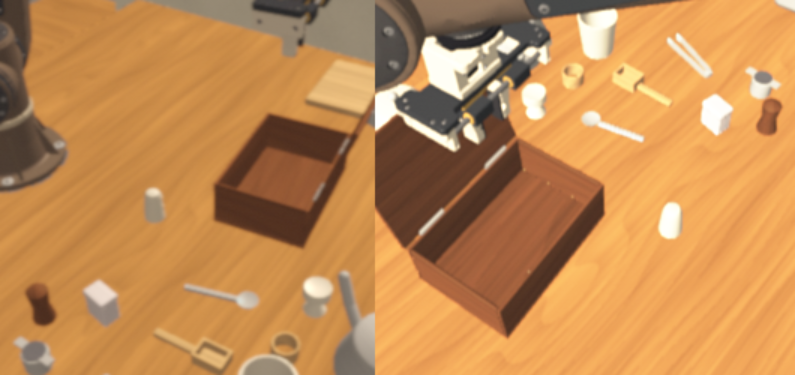

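The lid is now leaning back past vertical, the box is empty and open, and the items are unmoved. Spoon first.

```bash
cat >> h.py <<'E'
ROI=dict(spoon=(300,227,355,247),scoop=(282,258,336,290),tin=(234,226,262,257),infuser=(187,262,218,292),tongs=(244,288,290,340),glass=(0,0,1,1))
def moved(name):
    a=cv2.imread('pics/scene0.png');b=cv2.imread(f'pics/{name}.png')
    for k,(x,y,X,Y) in ROI.items(): print(k,int((cv2.absdiff(a[y:Y,x:X],b[y:Y,x:X]).max(2)>30).sum()),end=' ')
    print()
def bx(x,y,z,yaw=BY): # box frame mm (z above worktop) -> world pose, tool down
    c=HINGE+R.from_euler('z',BY,degrees=True).apply([x-90,y,0]); return [c[0],c[1],z],[180,0,yaw]
E
python3 - <<'E'
from h import *
moved('s3')
A=([593,-89,130],[180,0,14.4]);B=([593,-89,21],[180,0,14.4]);C=([593,-89,190],[180,0,14.4])
rel([A]);rel([B],A)
E0=bx(0,78,190);F=bx(0,78,54)
rel([C],B);rel([E0],C);rel([F],E0)
E
```

```text
spoon 0 scoop 0 tin 0 infuser 0 tongs 0 glass 0 
[[9.0, 295.0, 190.0], [-0.2, -0.1, -7.6]]
[[0.0, -0.0, 109.0], [0.0, 0.0, 0.0]]
[[0.0, 0.0, -169.0], [0.0, 0.0, 0.0]]
[[42.0, -370.0, -0.0], [0.0, -0.0, 7.6]]
[[0.0, -0.0, 136.0], [0.0, 0.0, 0.0]]
```

Call:
move_arm(motion=[[[9,295,190],[0,0,-7.6],0.3],[[9,295,190],[0,0,-7.6],0.3],[[9,295,190],[0,0,-7.6],0.3],[[9,295,190],[0,0,-7.6],0.3],[[9,295,190],[0,0,-7.6],0.3],[[9,295,190],[0,0,-7.6],0.3],[[9,295,190],[0,0,-7.6],0.3],[[9,295,190],[0,0,-7.6],0.3],[[9,295,190],[0,0,-7.6],0.3],[[9,295,190],[0,0,-7.6],0.3]])

```text
clock: 11.98
tool_pos: [0.5909, -0.0937, 0.1238]
orientation: [-179.9, 0.6, 14.1]
force: [-1.1, -0.4, -0.1]
opening: 0.0613
gripper_force: 0.0
```

Run:
```python
from h import *
o=ctrl.get_obs();print(o['joint_pos'].round(1),o['tool_pos'],o['opening'])
rel([([593,-89,21],[180,0,14.4])])
snap('wrist','w4')
for p in ([.5285,-.106,.007],[.593,-.089,.007],[.633,-.079,.008]): print(w2px('w4',p))
```

```text
[  9.6  19.7 -17.8  -0.1 -53.1  94.5] [ 0.59093563 -0.09365637  0.12376714] 0.06132746074195351
[[4.0, -4.0, 103.0], [-0.1, 0.6, -0.3]]
[316.84123046 266.78070321]
[315.82349503 195.12006282]
[315.75858882 145.81911391]
```

View pics/w4.png

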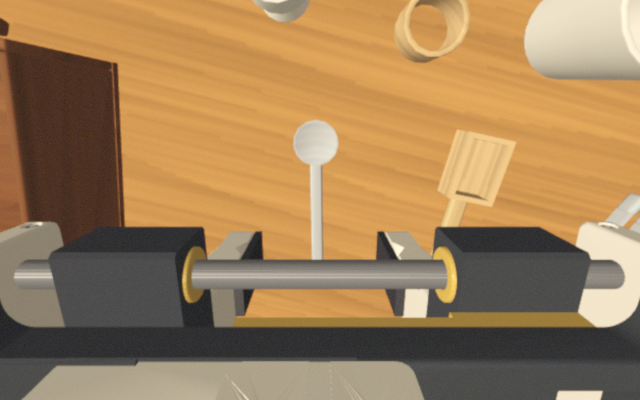

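The spoon lies straight between the jaws, with the handle at u≈317 and the bowl at (316,143), matching the prediction. Descend and grip.

Call:
move_arm(motion=[[[4,-4,70],[0,0.6,-0.3],0.3],[[4,-4,70],[0,0.6,-0.3],0.3],[[4,-4,90],[0,0.6,-0.3],0.5],[[4,-4,103],[0,0.6,-0.3],0.6],[[4,-4,103],[0,0.6,-0.3],1],[[4,-4,103],[0,0.6,-0.3],1],[[4,-4,103],[0,0.6,-0.3],1],[[4,-4,103],[0,0.6,-0.3],1],[[4,-4,103],[0,0.6,-0.3],1],[[4,-4,103],[0,0.6,-0.3],1]])

```text
clock: 12.87
tool_pos: [0.5953, -0.0849, 0.0264]
orientation: [-179.9, -0.5, 14.7]
force: [-0.1, 0.5, 0.1]
opening: 0.0136
gripper_force: 0.1
```

Call:
move_arm(motion=[[[0,0,0],[0,0,0],1],[[0,0,0],[0,0,0],1],[[0,0,0],[0,0,0],1],[[0,0,-40],[0,0,0],1],[[0,0,-80],[0,0,0],1],[[0,0,-120],[0,0,0],1],[[0,0,-150],[0,0,0],1],[[0,0,-169],[0,0,0],1],[[0,0,-169],[0,0,0],1]])

```text
clock: 13.62
tool_pos: [0.5958, -0.0854, 0.1996]
orientation: [180.0, -0.9, 14.7]
force: [0.9, -0.2, 1.0]
opening: 0.0009
gripper_force: 0.0
```

Run:
```python
from h import *
o=ctrl.get_obs();print(o['joint_pos'].round(1),o['tool_pos'],o['opening'])
rel([bx(0,78,190)])
# scoop from w4
h=px2w('w4',452,215,.01)*1e3; c=[px2w('w4',u,v,.024)*1e3 for u,v in((457,130),(515,142),(492,207),(438,191))]
print(h,np.round(c),np.mean(c,0)); 
for i,j in((0,3),(1,2)): d=c[i]-c[j];print(np.degrees(np.arctan2(d[1],d[0])),np.hypot(*d[:2]))
d=c[0]-c[1];print(np.degrees(np.arctan2(d[1],d[0])),np.hypot(*d[:2]))
```

```text
[ 10.4  15.2 -13.2  -0.1 -60.7  94.4] [ 0.59575825 -0.08542732  0.19964833] 0.0009116392519419215
[[40.0, -367.0, 10.0], [-0.0, -0.9, 7.9]]
[ 605.07653983 -204.53553484   10.        ] [[ 672. -177.   24.]
 [ 674. -222.   24.]
 [ 622. -226.   24.]
 [ 624. -180.   24.]] [ 648.022474   -201.29826246   24.        ]
2.919583754738724 47.559140910293316
3.5095275834561246 51.82165949496576
92.95001625124944 45.23180133075246
```

Missed: it stopped 5 mm high because my reading was of an unsettled pose. I'll settle, then retry.

Call:
move_arm(motion=[[[0,0,80],[0,0.9,0],0.5],[[0,0,80],[0,0.9,0],0.5],[[0,0,80],[0,0.9,0],0.5],[[0,0,80],[0,0.9,0],0.5],[[0,0,80],[0,0.9,0],0.5],[[0,0,80],[0,0.9,0],0.5],[[0,0,80],[0,0.9,0],0.5]])

```text
clock: 14.2
tool_pos: [0.5954, -0.0852, 0.1164]
orientation: [-180.0, -1.5, 14.7]
force: [-0.4, -0.4, -0.2]
opening: 0.0405
gripper_force: 0.0
```

Run:
```python
from h import *
o=ctrl.get_obs();print(o['tool_pos'],o['opening'],o['orientation'])
rel([([593,-89,20],[180,0,14.4])])
s=snap('scene','s5'); moved('s5')
```

```text
[ 0.59543903 -0.08517467  0.11642435] 0.0404888444404747 [-179.96109968   -1.49673182   14.70481366]
[[-6.0, 3.0, 96.0], [-0.0, -1.5, 0.3]]
spoon 0 scoop 0 tin 0 infuser 0 tongs 0 glass 0
```

Call:
move_arm(motion=[[[-6,3,60],[0,-1.5,0.3],0.5],[[-6,3,60],[0,-1.5,0.3],0.5],[[-6,3,85],[0,-1.5,0.3],0.5],[[-6,3,96],[0,-1.5,0.3],0.5],[[-6,3,96],[0,-1.5,0.3],0.5],[[-6,3,96],[0,-1.5,0.3],1],[[-6,3,96],[0,-1.5,0.3],1],[[-6,3,96],[0,-1.5,0.3],1],[[-6,3,96],[0,-1.5,0.3],1],[[-6,3,96],[0,-1.5,0.3],1]])

```text
clock: 15.08
tool_pos: [0.5922, -0.0892, 0.0193]
orientation: [-180.0, 0.1, 14.4]
force: [0.3, -0.8, 6.4]
opening: 0.0162
gripper_force: 3.1
```

Call:
move_arm(motion=[[[0,0,0],[0,0,0],1],[[0,0,0],[0,0,0],1],[[0,0,0],[0,0,0],1],[[0,0,0],[0,0,0],1]])

```text
clock: 15.42
tool_pos: [0.5923, -0.0891, 0.0193]
orientation: [-180.0, 0.1, 14.4]
force: [0.4, -0.8, 6.0]
opening: 0.0096
gripper_force: 30.8
```

Call:
move_arm(motion=[[[0,0,-20],[0,0,0],1],[[0,0,-60],[0,0,0],1],[[0,0,-100],[0,0,0],1],[[0,0,-140],[0,0,0],1],[[0,0,-171],[0,0,0],1],[[0,0,-171],[0,0,0],1]])

```text
clock: 15.92
tool_pos: [0.5953, -0.0892, 0.1971]
orientation: [179.9, -0.5, 14.4]
force: [0.4, 0.1, 0.5]
opening: 0.0095
gripper_force: 30.0
```

Call:
move_arm(motion=[[[43,-370,0],[0,0,7.6],1],[[43,-370,0],[0,0,7.6],1],[[43,-370,0],[0,0,7.6],1],[[43,-370,0],[0,0,7.6],1],[[43,-370,0],[0,0,7.6],1],[[43,-370,0],[0,0,7.6],1],[[43,-370,0],[0,0,7.6],1],[[43,-370,0],[0,0,7.6],1],[[43,-370,0],[0,0,7.6],1],[[43,-370,0],[0,0,7.6],1]])

```text
clock: 16.75
tool_pos: [0.5406, 0.2861, 0.1892]
orientation: [-179.9, 0.1, 7.0]
force: [-0.2, -0.2, 0.3]
opening: 0.0094
gripper_force: 30.0
```

Call:
move_arm(motion=[[[0,0,0],[0,0,0],1],[[0,0,0],[0,0,0],1]])

```text
clock: 16.92
tool_pos: [0.5409, 0.2801, 0.1891]
orientation: [-180.0, 0.2, 6.8]
force: [-0.6, -0.7, -0.2]
opening: 0.0098
gripper_force: 30.0
```

Run:
```python
from h import *
o=ctrl.get_obs();print(o['tool_pos'],o['opening'],o['orientation'],o['joint_pos'].round(1))
rel([bx(0,78,53)])
```

```text
[0.54092131 0.28005916 0.18910073] 0.009818484874900385 [-179.97786722    0.2465562     6.84253224] [ 45.6  16.9 -12.2  -0.2 -61.   51.3]
[[1.0, 1.0, 136.0], [-0.0, 0.2, 0.0]]
```

Call:
move_arm(motion=[[[1,1,40],[0,0,0],1],[[1,1,80],[0,0,0],1],[[1,1,115],[0,0,0],1],[[1,1,136],[0,0,0],1],[[1,1,136],[0,0,0],1],[[1,1,136],[0,0,0],1],[[1,1,136],[0,0,0],0.65],[[1,1,136],[0,0,0],0.65],[[1,1,136],[0,0,0],0.65],[[1,1,136],[0,0,0],0.65]])

```text
clock: 17.75
tool_pos: [0.5428, 0.2797, 0.0552]
orientation: [-179.9, 0.1, 6.8]
force: [-0.2, -0.1, -0.9]
opening: 0.0287
gripper_force: 0.0
```

Call:
move_arm(motion=[[[0,0,0],[0,0,0],0.6],[[0,0,-40],[0,0,0],0.6],[[0,0,-80],[0,0,0],0.6],[[0,0,-120],[0,0,0],0.6],[[0,0,-137],[0,0,0],0.6],[[0,0,-137],[0,0,0],0.6],[[0,0,-137],[0,0,0],0.6]])

```text
clock: 18.33
tool_pos: [0.543, 0.2796, 0.1926]
orientation: [-179.8, 0.0, 6.8]
force: [0.2, -0.7, -0.7]
opening: 0.0354
gripper_force: 0.0
```

Run:
```python
from h import *
o=ctrl.get_obs();print(o['tool_pos'],o['opening'],o['orientation'])
snap('scene','s6');moved('s6')
# scoop: origin = bowl centre - 38 along yaw ~3.5
y=3.5; c=np.array([648,-201]); og=c-38*np.array([np.cos(np.radians(y)),np.sin(np.radians(y))]); print(og)
g=c-50*np.array([np.cos(np.radians(y)),np.sin(np.radians(y))]); print(g)
rel([([g[0],g[1],189],[180,0,y])])
```

```text
[0.54295276 0.27963107 0.19263298] 0.03541700968169116 [-1.79809623e+02  2.31313121e-02  6.79585021e+00]
spoon 346 scoop 0 tin 0 infuser 0 tongs 0 glass 0 
[ 610.07087766 -203.3198445 ]
[ 598.09326008 -204.05242698]
[[-2.0, 486.0, 1.0], [-0.1, 0.2, 3.3]]
```

Call:
move_arm(motion=[[[-2,390,0],[0,0,2.3],0.3],[[-2,390,0],[0,0,2.3],0.3],[[-2,390,0],[0,0,2.3],0.3],[[-2,390,0],[0,0,2.3],0.3],[[-2,390,0],[0,0,2.3],0.3],[[-2,390,0],[0,0,2.3],0.3],[[-2,390,0],[0,0,2.3],0.3],[[-2,390,0],[0,0,2.3],0.3],[[-2,390,0],[0,0,2.3],0.3],[[-2,390,0],[0,0,2.3],0.3]])

```text
clock: 19.22
tool_pos: [0.5857, -0.1127, 0.1886]
orientation: [-180.0, 0.4, 4.3]
force: [0.3, 0.4, 0.8]
opening: 0.0615
gripper_force: 0.0
```

Call:
move_arm(motion=[[[0,96,60],[0,0,0],0.3],[[0,96,60],[0,0,0],0.3],[[0,96,60],[0,0,0],0.3],[[0,96,60],[0,0,0],0.3],[[0,96,60],[0,0,0],0.3],[[0,96,60],[0,0,0],0.3],[[0,96,60],[0,0,0],0.3]])

```text
clock: 19.8
tool_pos: [0.5942, -0.2034, 0.1303]
orientation: [-180.0, 0.2, 4.5]
force: [-0.3, 0.2, 0.6]
opening: 0.0614
gripper_force: 0.0
```

Run:
```python
from h import *
o=ctrl.get_obs();print(o['tool_pos'],o['opening'],o['orientation'])
rel([([601,-204,22],[180,0,4.5])])
s=snap('wrist','w7')
for p in ([.601,-.204,.01],[.648,-.201,.024],[.543,-.2095,.01]): print(w2px('w7',p))
```

```text
[ 0.59416189 -0.20341501  0.13025004] 0.061420638143719564 [-179.9589692     0.19122314    4.53686474]
[[7.0, 1.0, 108.0], [-0.0, 0.2, 0.0]]
[321.89593823 190.51576181]
[323.13097519 135.3094786 ]
[322.73878305 253.48875039]
```

View pics/w7.png

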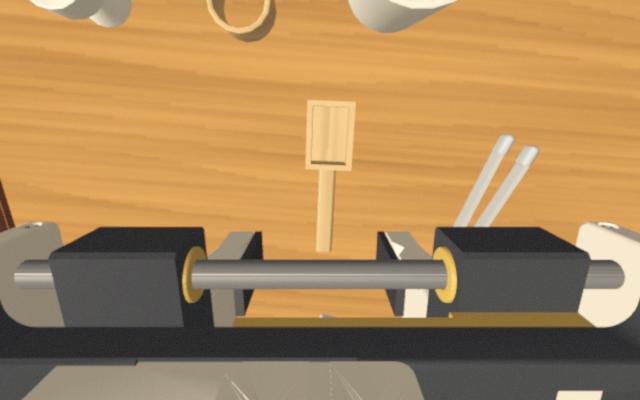

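The scoop is centred between the jaws, handle at (325,200) and turned about 3° from them. The tongs' tips are at (506,140) and (531,154).

Call:
move_arm(motion=[[[7,3,70],[0,0,2.5],0.3],[[7,3,70],[0,0,2.5],0.3],[[7,3,90],[0,0,2.5],0.4],[[7,3,108],[0,0,2.5],0.5],[[7,3,108],[0,0,2.5],0.5],[[7,3,108],[0,0,2.5],1],[[7,3,108],[0,0,2.5],1],[[7,3,108],[0,0,2.5],1],[[7,3,108],[0,0,2.5],1],[[7,3,108],[0,0,2.5],1]])

```text
clock: 20.68
tool_pos: [0.6011, -0.2064, 0.0228]
orientation: [-180.0, 0.1, 2.0]
force: [-0.2, -0.9, -0.7]
opening: 0.0164
gripper_force: 0.2
```

Call:
move_arm(motion=[[[0,0,0],[0,0,0],1],[[0,0,0],[0,0,0],1],[[0,0,0],[0,0,0],1]])

```text
clock: 20.93
tool_pos: [0.6011, -0.2065, 0.0228]
orientation: [-180.0, 0.2, 2.0]
force: [-1.2, 2.6, 5.8]
opening: 0.0132
gripper_force: 30.0
```

Run:
```python
from h import *
o=ctrl.get_obs();print(o['tool_pos'],o['opening'],o['orientation'],o['force'])
rel([bx(-8,30,190)])
t=[px2w('w7',u,v,.012)*1e3 for u,v in((506,138),(531,152),(462,224),(484,224))];print(np.round(t))
```

```text
[ 0.60112245 -0.20646034  0.02277032] 0.01324407023077151 [-1.79970670e+02  1.51176988e-01  1.99602656e+00] [-1.20602849  2.55657778  5.80972013]
[[-47.0, -439.0, -167.0], [-0.0, 0.1, -4.8]]
[[ 657. -348.   12.]
 [ 647. -371.   12.]
 [ 581. -327.   12.]
 [ 583. -346.   12.]]
```

Call:
move_arm(motion=[[[0,0,-40],[0,0,0],1],[[0,0,-80],[0,0,0],1],[[0,0,-120],[0,0,0],1],[[0,0,-167],[0,0,0],1],[[-10,-90,-167],[0,0,-2],1],[[-47,-439,-167],[0,0,-4.8],1],[[-47,-439,-167],[0,0,-4.8],1],[[-47,-439,-167],[0,0,-4.8],1],[[-47,-439,-167],[0,0,-4.8],1],[[-47,-439,-167],[0,0,-4.8],1]])

```text
clock: 21.77
tool_pos: [0.5652, 0.0425, 0.188]
orientation: [-179.9, 0.2, 6.8]
force: [0.7, -0.5, -0.4]
opening: 0.0138
gripper_force: 30.0
```

Call:
move_arm(motion=[[[-20,-210,0],[0,0,0],1],[[-20,-210,0],[0,0,0],1],[[-20,-210,0],[0,0,0],1],[[-20,-210,0],[0,0,0],1],[[-20,-210,0],[0,0,0],1],[[-20,-210,0],[0,0,0],1],[[-20,-210,0],[0,0,0],1],[[-20,-210,0],[0,0,0],1]])

```text
clock: 22.43
tool_pos: [0.521, 0.247, 0.1879]
orientation: [-180.0, 0.2, 6.8]
force: [-0.2, -0.2, 0.1]
opening: 0.0132
gripper_force: 30.0
```

Run:
```python
from h import *
o=ctrl.get_obs();print(o['tool_pos'],o['opening'],o['orientation'],o['force'])
rel([bx(-8,30,53)])
```

```text
[0.52099888 0.24696782 0.18785651] 0.013230203608615779 [-179.97846388    0.23550308    6.84782088] [-0.22109722 -0.15636883  0.08488315]
[[17.0, 18.0, 135.0], [-0.0, 0.2, 0.0]]
```

Call:
move_arm(motion=[[[17,18,30],[0,0,0],1],[[17,18,70],[0,0,0],1],[[17,18,110],[0,0,0],1],[[17,18,135],[0,0,0],1],[[17,18,135],[0,0,0],1],[[17,18,135],[0,0,0],1],[[17,18,135],[0,0,0],0.65],[[17,18,135],[0,0,0],0.65],[[17,18,135],[0,0,0],0.65],[[17,18,135],[0,0,0],0.65]])

```text
clock: 23.27
tool_pos: [0.5408, 0.2318, 0.055]
orientation: [-179.9, 0.0, 6.8]
force: [0.7, -0.1, 0.9]
opening: 0.0294
gripper_force: 0.0
```

Call:
move_arm(motion=[[[0,0,0],[0,0,0],0.6],[[0,0,-40],[0,0,0],0.6],[[0,0,-80],[0,0,0],0.6],[[0,0,-120],[0,0,0],0.6],[[0,0,-137],[0,0,0],0.6],[[0,0,-137],[0,0,0],0.6],[[0,0,-137],[0,0,0],0.6]])

```text
clock: 23.85
tool_pos: [0.5408, 0.2317, 0.1922]
orientation: [-179.8, 0.0, 6.8]
force: [-0.4, -0.0, -1.1]
opening: 0.0348
gripper_force: 0.0
```

Run:
```python
from h import *
o=ctrl.get_obs();print(o['tool_pos'],o['opening'],o['orientation'])
snap('scene','s8');moved('s8'); snap('side','d8')
snap('wrist','w8')
# tongs
rel([([560,-200,189],[180,0,-10])]); rel([([590,-339,110],[180,0,-19])],([560,-200,189],[180,0,-10]))
```

```text
[0.54083614 0.23174316 0.1922485 ] 0.03481379191834009 [-1.79817004e+02  9.26552323e-03  6.80484722e+00]
spoon 343 scoop 512 tin 0 infuser 0 tongs 0 glass 0 
[[-31.0, 430.0, 0.0], [0.0, 0.3, 16.8]]
[[54.0, 132.0, 79.0], [0.0, -0.0, 9.0]]
```

Call:
move_arm(motion=[[[-31,380,0],[0,0,16.8],0.4],[[-31,380,0],[0,0,16.8],0.4],[[-31,380,0],[0,0,16.8],0.4],[[-31,380,0],[0,0,16.8],0.4],[[-31,380,0],[0,0,16.8],0.4],[[-31,380,0],[0,0,16.8],0.4],[[-31,380,0],[0,0,16.8],0.3],[[-31,430,0],[0,0,16.8],0.3],[[-31,430,0],[0,0,16.8],0.3],[[-31,430,0],[0,0,16.8],0.3]])

```text
clock: 24.83
tool_pos: [0.5587, -0.187, 0.1887]
orientation: [180.0, 0.3, -10.0]
force: [2.0, 0.9, -0.4]
opening: 0.0611
gripper_force: 0.0
```

Call:
move_arm(motion=[[[54,132,79],[0,0,9.5],0.3],[[54,132,79],[0,0,9.5],0.3],[[54,132,79],[0,0,9.5],0.3],[[54,132,79],[0,0,9.5],0.3],[[54,132,79],[0,0,9.5],0.3],[[54,132,79],[0,0,9.5],0.3],[[54,132,79],[0,0,9.5],0.3],[[54,132,79],[0,0,9.5],0.3]])

```text
clock: 25.5
tool_pos: [0.5896, -0.3237, 0.1108]
orientation: [180.0, 0.2, -19.5]
force: [-0.2, -0.2, -0.2]
opening: 0.0614
gripper_force: 0.0
```

Run:
```python
from h import *
o=ctrl.get_obs();print(o['tool_pos'],o['opening'],o['orientation'])
rel([([590,-339,22],[180,0,-19.5])])
s=snap('wrist','w9'); a=s['color'][90:260,200:440]
b=snap('scene','s9')['color'][110:210,315:420]; moved('s9')
a=cv2.resize(a,(600,425)); b=cv2.resize(b,(200,190)); b=cv2.copyMakeBorder(b,0,235,0,0,cv2.BORDER_CONSTANT)
cv2.imwrite('pics/w9c.png',np.hstack([a,b]))
for p in ([.531,-.316,.012],[.590,-.339,.012],[.652,-.3595,.012]): print((w2px('w9',p)-[200,90])*2.5)
```

```text
[ 0.58955838 -0.32369663  0.11080149] 0.06139691144346079 [179.9570753    0.20243682 -19.46547261]
[[6.0, 14.0, 89.0], [0.0, 0.2, 0.0]]
spoon 529 scoop 612 tin 724 infuser 234 tongs 53 glass 0 
[338.23497609 452.42451008]
[347.47589588 270.24571379]
[346.68659371  54.2096671 ]
```

View pics/w9c.png

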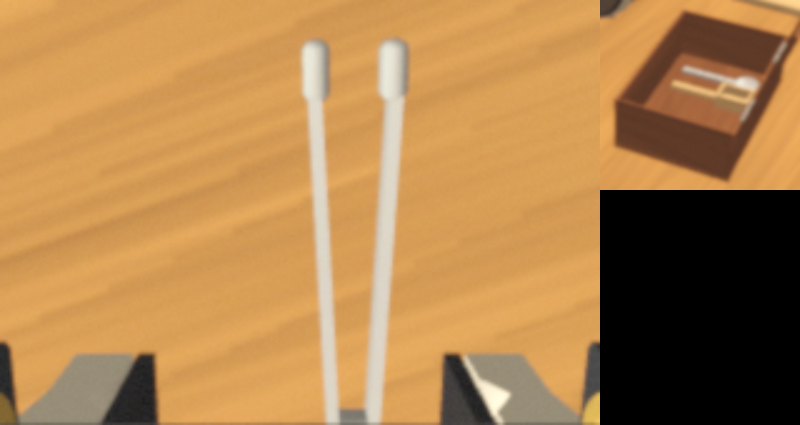

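The tongs are aligned with the jaws (arms at u 325 and 385 in the crop). The inset shows the spoon and scoop lying in the box.

Call:
move_arm(motion=[[[6,15,40],[0,0,0],0.3],[[6,15,65],[0,0,0],0.3],[[6,15,89],[0,0,0],0.3],[[6,15,89],[0,0,0],0.5],[[6,15,89],[0,0,0],1],[[6,15,89],[0,0,0],1],[[6,15,89],[0,0,0],1],[[6,15,89],[0,0,0],1],[[6,15,89],[0,0,0],1],[[6,15,89],[0,0,0],1]])

```text
clock: 26.43
tool_pos: [0.59, -0.3405, 0.0223]
orientation: [180.0, 0.2, -19.5]
force: [-0.9, 0.6, 2.6]
opening: 0.0229
gripper_force: 30.0
```

Run:
```python
from h import *
o=ctrl.get_obs();print(o['tool_pos'],o['opening'],o['orientation'],o['gripper_force'])
A=([565,-150,190],[180,0,-5])
p,_=pose();U=([p[0]*1e3,p[1]*1e3,190],[180,0,-19.5])
rel([U]);rel([A]);rel([bx(-3,-14,190)],A);
```

```text
[ 0.5900344  -0.34046613  0.02231101] 0.022877521772971584 [ 1.79958679e+02  1.55310389e-01 -1.94951309e+01] 29.980758208184852
[[-0.0, 0.0, -168.0], [0.0, 0.2, 0.0]]
[[-88.0, -171.0, -168.0], [0.0, 0.2, -14.5]]
[[-45.0, -335.0, -0.0], [0.0, 0.0, -11.8]]
```

Call:
move_arm(motion=[[[0,0,-40],[0,0,0],1],[[0,0,-80],[0,0,0],1],[[0,0,-120],[0,0,0],1],[[0,0,-168],[0,0,0],1],[[-40,-80,-168],[0,0,-7],1],[[-88,-171,-168],[0,0,-14.5],1],[[-88,-171,-168],[0,0,-14.5],1],[[-88,-171,-168],[0,0,-14.5],1],[[-88,-171,-168],[0,0,-14.5],1],[[-88,-171,-168],[0,0,-14.5],1]])

```text
clock: 27.27
tool_pos: [0.5639, -0.146, 0.1907]
orientation: [-179.9, 0.1, -4.8]
force: [-0.1, -0.9, -1.3]
opening: 0.0226
gripper_force: 30.0
```

Call:
move_arm(motion=[[[-45,-335,0],[0,0,-11.8],1],[[-45,-335,0],[0,0,-11.8],1],[[-45,-335,0],[0,0,-11.8],1],[[-45,-335,0],[0,0,-11.8],1],[[-45,-335,0],[0,0,-11.8],1],[[-45,-335,0],[0,0,-11.8],1],[[-45,-335,0],[0,0,-11.8],1],[[-45,-335,0],[0,0,-11.8],1],[[-45,-335,0],[0,0,-11.8],1],[[-45,-335,0],[0,0,-11.8],1]])

```text
clock: 28.1
tool_pos: [0.5488, 0.1901, 0.1899]
orientation: [-179.9, 0.2, 7.0]
force: [0.6, -0.9, -1.5]
opening: 0.0226
gripper_force: 30.0
```

Run:
```python
from h import *
o=ctrl.get_obs();print(o['tool_pos'],o['opening'],o['orientation'],o['gripper_force'])
rel([bx(-3,-16,53)])
```

```text
[0.5487612  0.19006248 0.18991924] 0.022557441727458095 [-179.94874743    0.19753075    6.98691557] 29.95090238062403
[[1.0, 4.0, 137.0], [-0.1, 0.2, 0.2]]
```

Call:
move_arm(motion=[[[1,4,30],[0,0,0],1],[[1,4,70],[0,0,0],1],[[1,4,110],[0,0,0],1],[[1,4,137],[0,0,0],1],[[1,4,137],[0,0,0],1],[[1,4,137],[0,0,0],1],[[1,4,137],[0,0,0],0.5],[[1,4,137],[0,0,0],0.5],[[1,4,137],[0,0,0],0.5],[[1,4,137],[0,0,0],0.5]])

```text
clock: 28.93
tool_pos: [0.5509, 0.1844, 0.055]
orientation: [-179.9, 0.0, 6.8]
force: [1.0, -0.7, 0.9]
opening: 0.0417
gripper_force: 0.0
```

Call:
move_arm(motion=[[[0,0,0],[0,0,0],0.5],[[0,0,-40],[0,0,0],0.5],[[0,0,-80],[0,0,0],0.5],[[0,0,-120],[0,0,0],0.5],[[0,0,-137],[0,0,0],0.5],[[0,0,-137],[0,0,0],0.5],[[0,0,-137],[0,0,0],0.5]])

```text
clock: 29.52
tool_pos: [0.5509, 0.1843, 0.1921]
orientation: [-179.8, 0.0, 6.8]
force: [-1.3, 0.7, -0.6]
opening: 0.0437
gripper_force: 0.0
```

Run:
```python
from h import *
o=ctrl.get_obs();print(o['tool_pos'],o['opening'],o['orientation'])
snap('scene','s10');moved('s10')
rel([([455,-150,189],[180,0,-9])]); rel([([451,-225,110],[180,0,-9])],([455,-150,189],[180,0,-9]))
```

```text
[0.55088432 0.1842942  0.19205613] 0.04372831013100592 [-1.79831522e+02  8.19772125e-03  6.79366544e+00]
spoon 345 scoop 508 tin 0 infuser 0 tongs 520 glass 0 
[[-134.0, 320.0, 1.0], [-0.1, 0.2, 15.8]]
[[8.0, 75.0, 79.0], [0.0, 0.0, 0.0]]
```

Call:
move_arm(motion=[[[-134,320,0],[0,0,15.8],0],[[-134,320,0],[0,0,15.8],0],[[-134,320,0],[0,0,15.8],0],[[-134,320,0],[0,0,15.8],0],[[-134,320,0],[0,0,15.8],0],[[-134,320,0],[0,0,15.8],0],[[-134,320,0],[0,0,15.8],0],[[-134,320,0],[0,0,15.8],0],[[-134,320,0],[0,0,15.8],0],[[-134,320,0],[0,0,15.8],0]])

```text
clock: 30.4
tool_pos: [0.453, -0.1524, 0.1889]
orientation: [180.0, 0.4, -9.2]
force: [0.1, 0.2, 0.2]
opening: 0.0877
gripper_force: 0.0
```

Call:
move_arm(motion=[[[8,75,60],[0,0,0],0],[[8,75,60],[0,0,0],0],[[8,75,60],[0,0,0],0],[[8,75,60],[0,0,0],0],[[8,75,60],[0,0,0],0],[[8,75,60],[0,0,0],0]])

```text
clock: 30.9
tool_pos: [0.4514, -0.2246, 0.1303]
orientation: [180.0, 0.2, -9.0]
force: [0.0, 0.1, 0.7]
opening: 0.088
gripper_force: 0.0
```

Run:
```python
from h import *
o=ctrl.get_obs();print(o['tool_pos'],o['opening'],o['orientation'],o['joint_pos'].round(1))
rel([([451,-225,42],[180,0,-9])])
s=snap('wrist','w11')
for p in ([.451,-.225,.056],[.431,-.350,.04]): print(w2px('w11',p))
moved('s10')
```

```text
[ 0.45143598 -0.22455919  0.13027533] 0.08800333695188028 [179.98845988   0.22381953  -8.99525859] [ -4.1  11.  -29.4  -0.  -49.9  85.1]
[[-0.0, 0.0, 88.0], [0.0, 0.2, 0.0]]
[321.62469523 215.57886114]
[487.49932162 209.12468926]
spoon 345 scoop 508 tin 0 infuser 0 tongs 520 glass 0
```

View pics/w11.png

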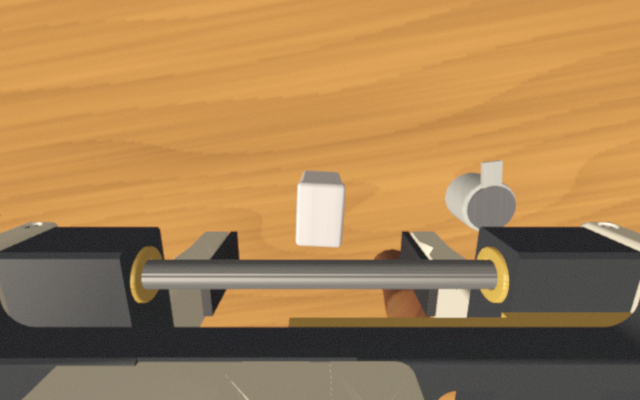

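The tin's top is centred at (320,215) and square to the jaws. The infuser's top is at (491,207), and the pepper is clear of the fingers.

Call:
move_arm(motion=[[[0,0,40],[0,0,0],0],[[0,0,70],[0,0,0],0.2],[[0,0,88],[0,0,0],0.4],[[0,0,88],[0,0,0],1],[[0,0,88],[0,0,0],1],[[0,0,88],[0,0,0],1],[[0,0,88],[0,0,0],1],[[0,0,88],[0,0,0],1],[[0,0,88],[0,0,0],1],[[0,0,88],[0,0,0],1]])

```text
clock: 31.78
tool_pos: [0.4514, -0.2251, 0.0431]
orientation: [-180.0, 0.1, -9.0]
force: [-2.5, 1.3, 6.7]
opening: 0.0338
gripper_force: 29.6
```

Run:
```python
from h import *
o=ctrl.get_obs();print(o['tool_pos'],o['opening'],o['orientation'],o['gripper_force'])
A=([490,0,210],[180,0,0])
rel([A]);rel([bx(-45,-78,210)],A);
```

```text
[ 0.45139978 -0.22512453  0.04312293] 0.033818421825968795 [-1.79998303e+02  1.00740057e-01 -9.00717868e+00] 29.558667540550232
[[3.0, -228.0, -167.0], [-0.0, 0.1, -9.0]]
[[25.0, -119.0, -0.0], [0.0, 0.0, -6.8]]
```

Call:
move_arm(motion=[[[0,0,-40],[0,0,0],1],[[0,0,-80],[0,0,0],1],[[0,0,-120],[0,0,0],1],[[0,0,-167],[0,0,0],1],[[3,-228,-167],[0,0,-9],1],[[3,-228,-167],[0,0,-9],1],[[3,-228,-167],[0,0,-9],1],[[3,-228,-167],[0,0,-9],1],[[3,-228,-167],[0,0,-9],1],[[3,-228,-167],[0,0,-9],1]])

```text
clock: 32.62
tool_pos: [0.4906, 0.003, 0.2099]
orientation: [-179.9, 0.1, 0.1]
force: [1.1, -0.2, -1.7]
opening: 0.0339
gripper_force: 29.5
```

Call:
move_arm(motion=[[[25,-127,0],[0,0,-6.8],1],[[25,-127,0],[0,0,-6.8],1],[[25,-127,0],[0,0,-6.8],1],[[25,-127,0],[0,0,-6.8],1],[[25,-127,0],[0,0,-6.8],1],[[25,-127,0],[0,0,-6.8],1],[[25,-127,0],[0,0,-6.8],1]])

```text
clock: 33.2
tool_pos: [0.5147, 0.1257, 0.2091]
orientation: [-180.0, 0.2, 6.8]
force: [-1.0, -0.7, -1.9]
opening: 0.0337
gripper_force: 29.5
```

Run:
```python
from h import *
o=ctrl.get_obs();print(o['tool_pos'],o['opening'],o['orientation'],o['gripper_force'])
rel([bx(-45,-70,51)])
```

```text
[0.5146658 0.1256761 0.2091106] 0.03374089266131275 [-179.95975356    0.22486218    6.7561526 ] 29.50541764497757
[[0.0, -2.0, 158.0], [-0.0, 0.2, -0.0]]
```

Call:
move_arm(motion=[[[0,-2,40],[0,0,0],1],[[0,-2,80],[0,0,0],1],[[0,-2,120],[0,0,0],1],[[0,-2,145],[0,0,0],1],[[0,-2,158],[0,0,0],1],[[0,-2,158],[0,0,0],1],[[0,-2,158],[0,0,0],1],[[0,-2,158],[0,0,0],0.47],[[0,-2,158],[0,0,0],0.47],[[0,-2,158],[0,0,0],0.47]])

```text
clock: 34.03
tool_pos: [0.5149, 0.1286, 0.0522]
orientation: [-179.9, 0.1, 6.8]
force: [-0.3, -0.2, -0.1]
opening: 0.0448
gripper_force: 0.0
```

Call:
move_arm(motion=[[[0,0,0],[0,0,0],0.47],[[0,0,-40],[0,0,0],0.47],[[0,0,-80],[0,0,0],0.4],[[0,0,-120],[0,0,0],0],[[0,0,-140],[0,0,0],0],[[0,0,-140],[0,0,0],0],[[0,0,-140],[0,0,0],0]])

```text
clock: 34.62
tool_pos: [0.5154, 0.1291, 0.1932]
orientation: [-179.8, -0.0, 6.8]
force: [0.3, -0.3, -0.7]
opening: 0.0737
gripper_force: 0.0
```

Run:
```python
from h import *
o=ctrl.get_obs();print(o['tool_pos'],o['opening'],o['orientation'])
snap('scene','s12');moved('s12')
print([(px2w('w11',491,207,.04)*1e3).round(),(px2w('w11',491,168,.04)*1e3).round()])
A=([470,-150,190],[180,0,0])
rel([A]); rel([([432,-349,130],[180,0,-4])],A)
```

```text
[0.51543274 0.12908902 0.19324431] 0.07369314111861758 [-1.79827126e+02 -2.64930312e-02  6.79347795e+00]
spoon 346 scoop 505 tin 526 infuser 0 tongs 519 glass 0 
[array([ 432., -353.,   40.]), array([ 463., -353.,   40.])]
[[-77.0, 271.0, 1.0], [-0.1, 0.1, 6.8]]
[[-38.0, 199.0, 60.0], [0.0, -0.0, 4.0]]
```

Call:
move_arm(motion=[[[-77,271,0],[0,0,6.8],0],[[-77,271,0],[0,0,6.8],0],[[-77,271,0],[0,0,6.8],0],[[-77,271,0],[0,0,6.8],0],[[-77,271,0],[0,0,6.8],0],[[-77,271,0],[0,0,6.8],0],[[-77,271,0],[0,0,6.8],0],[[-77,271,0],[0,0,6.8],0],[[-77,271,0],[0,0,6.8],0]])

```text
clock: 35.42
tool_pos: [0.4691, -0.1512, 0.1899]
orientation: [-180.0, 0.4, -0.2]
force: [0.5, 0.5, 0.1]
opening: 0.0878
gripper_force: 0.0
```

Call:
move_arm(motion=[[[-38,200,60],[0,0,2],0],[[-38,200,60],[0,0,2],0],[[-38,200,60],[0,0,2],0],[[-38,200,60],[0,0,2],0],[[-38,200,60],[0,0,2],0],[[-38,200,60],[0,0,2],0],[[-38,200,60],[0,0,2],0],[[-38,200,60],[0,0,2],0],[[-38,200,60],[0,0,2],0]])

```text
clock: 36.17
tool_pos: [0.4328, -0.3483, 0.1312]
orientation: [-180.0, 0.2, -1.9]
force: [0.0, -0.4, -0.1]
opening: 0.0877
gripper_force: 0.0
```

Run:
```python
from h import *
o=ctrl.get_obs();print(o['tool_pos'],o['opening'],o['orientation'],o['joint_pos'].round(1))
rel([([432,-352,31],[180,0,-2])])
s=snap('wrist','w13');a=s['color'][130:300,200:440]
b=snap('scene','s13')['color'][110:210,315:420]; moved('s13')
b=cv2.resize(b,(320,300)); b=cv2.copyMakeBorder(b,0,40,0,0,cv2.BORDER_CONSTANT)
cv2.imwrite('pics/w13c.png',np.hstack([cv2.resize(a,(480,340)),b]))
for p in ([.432,-.352,.04],[.468,-.352,.04]): print((w2px('w13',p)-[200,130])*2)
```

```text
[ 0.43276421 -0.34832195  0.13120785] 0.08770427119802955 [-179.96832147    0.20839115   -1.9253972 ] [-18.6  15.4 -23.1   0.  -51.7 106.7]
[[-0.0, 4.0, 100.0], [-0.0, 0.2, 0.1]]
spoon 348 scoop 488 tin 532 infuser 0 tongs 529 glass 0 
[251.19634426 157.97619225]
[248.44374547  64.55009263]
```

View pics/w13c.png

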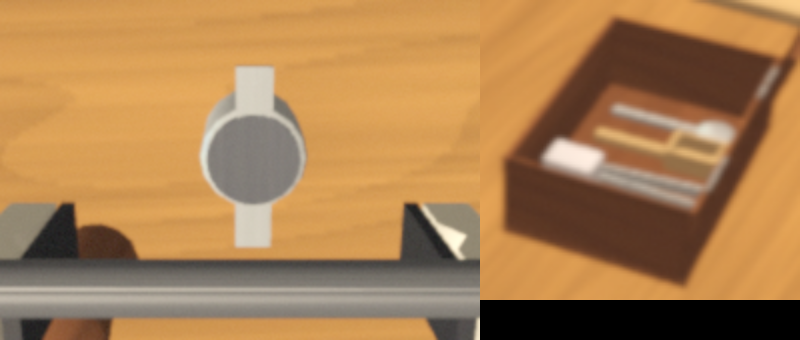

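The infuser is centred, with its ears along the tool's x at (253,155) in the crop. The inset shows the tin, tongs, scoop and spoon in the box.

Call:
move_arm(motion=[[[0,4,40],[0,0,0],0],[[0,4,70],[0,0,0],0.1],[[0,4,98],[0,0,0],0.3],[[0,4,98],[0,0,0],1],[[0,4,98],[0,0,0],1],[[0,4,98],[0,0,0],1],[[0,4,98],[0,0,0],1],[[0,4,98],[0,0,0],1],[[0,4,98],[0,0,0],1],[[0,4,98],[0,0,0],1]])

```text
clock: 37.1
tool_pos: [0.4327, -0.3538, 0.0349]
orientation: [180.0, 0.0, -2.0]
force: [-1.3, 3.2, 8.6]
opening: 0.0414
gripper_force: 30.0
```

Run:
```python
from h import *
o=ctrl.get_obs();print(o['tool_pos'],o['opening'],o['orientation'],o['gripper_force'])
A=([490,-60,210],[180,0,2])
rel([A]);rel([bx(30,-72,210)],A);
```

```text
[ 0.43274562 -0.35384376  0.03493713] 0.041447859399012 [ 1.79966137e+02  4.51295776e-02 -1.98946700e+00] 30.002026855945587
[[47.0, -296.0, -175.0], [0.0, 0.0, -4.0]]
[[106.0, -191.0, -0.0], [0.0, 0.0, -4.8]]
```

Call:
move_arm(motion=[[[0,0,-40],[0,0,0],1],[[0,0,-80],[0,0,0],1],[[0,0,-120],[0,0,0],1],[[0,-30,-160],[0,0,0],1],[[47,-296,-175],[0,0,-4],1],[[47,-296,-175],[0,0,-4],1],[[47,-296,-175],[0,0,-4],1],[[47,-296,-175],[0,0,-4],1],[[47,-296,-175],[0,0,-4],1],[[47,-296,-175],[0,0,-4],1]])

```text
clock: 37.93
tool_pos: [0.4841, -0.0829, 0.2072]
orientation: [-179.9, 0.1, 2.0]
force: [1.4, -0.1, -0.8]
opening: 0.0413
gripper_force: 30.0
```

Call:
move_arm(motion=[[[60,-110,0],[0,0,-4.8],1],[[60,-110,0],[0,0,-4.8],1],[[60,-110,0],[0,0,-4.8],1],[[60,-110,0],[0,0,-4.8],1],[[60,-110,0],[0,0,-4.8],1],[[60,-110,0],[0,0,-4.8],1]])

```text
clock: 38.43
tool_pos: [0.54, 0.0274, 0.206]
orientation: [-179.9, 0.2, 6.8]
force: [0.8, 0.6, -0.9]
opening: 0.0409
gripper_force: 30.0
```

Run:
```python
from h import *
o=ctrl.get_obs();print(o['tool_pos'],o['opening'],o['orientation'],o['gripper_force'])
rel([bx(37,-72,208),bx(37,-72,51)])
```

```text
[0.54002713 0.02741385 0.20601442] 0.040863878836506426 [-179.94742931    0.22413739    6.82970724] 29.999739825725555
[[68.0, -100.0, -2.0], [-0.1, 0.2, 0.0]]
[[69.0, -100.0, 155.0], [-0.1, 0.2, 0.0]]
```

Call:
move_arm(motion=[[[68,-100,0],[0,0,0],1],[[68,-100,0],[0,0,0],1],[[68,-100,0],[0,0,0],1],[[68,-100,0],[0,0,0],1],[[68,-100,0],[0,0,0],1],[[68,-100,40],[0,0,0],1],[[68,-100,80],[0,0,0],1],[[68,-100,110],[0,0,0],1],[[68,-100,110],[0,0,0],1]])

```text
clock: 39.18
tool_pos: [0.5912, 0.131, 0.0901]
orientation: [179.9, 0.8, 6.6]
force: [-1.8, -0.5, -1.9]
opening: 0.0415
gripper_force: 30.0
```

Run:
```python
from h import *
o=ctrl.get_obs();print(o['tool_pos'],o['opening'],o['orientation'],o['gripper_force'],o['force'])
rel([bx(37,-72,51)])
```

```text
[0.59120739 0.13103911 0.09013263] 0.0415103248399964 [179.89609654   0.77117717   6.59698806] 29.999405443668365 [-1.7632356  -0.47621111 -1.93059937]
[[6.0, -3.0, 39.0], [0.1, 0.8, -0.2]]
```

Call:
move_arm(motion=[[[1,0,20],[0,0,0],1],[[1,0,35],[0,0,0],1],[[1,0,44],[0,0,0],1],[[1,0,44],[0,0,0],1],[[1,0,44],[0,0,0],1],[[1,0,44],[0,0,0],0.4],[[1,0,44],[0,0,0],0.4],[[1,0,44],[0,0,0],0.4],[[1,0,44],[0,0,0],0.4]])

```text
clock: 39.93
tool_pos: [0.5971, 0.1351, 0.0528]
orientation: [-179.9, 0.1, 6.8]
force: [-0.0, -0.0, -0.0]
opening: 0.0523
gripper_force: 0.0
```

Call:
move_arm(motion=[[[0,0,0],[0,0,0],0.4],[[0,0,-40],[0,0,0],0.4],[[0,0,-80],[0,0,0],0.4],[[0,0,-120],[0,0,0],0.4],[[-150,-50,-230],[0,0,0],0.4],[[-150,-50,-230],[0,0,0],0.4],[[-150,-50,-230],[0,0,0],0.4],[[-150,-50,-230],[0,0,0],1],[[-150,-50,-230],[0,0,0],1],[[-150,-50,-230],[0,0,0],1]])

```text
clock: 40.77
tool_pos: [0.4409, 0.1675, 0.287]
orientation: [-179.7, -0.2, 6.9]
force: [0.2, -0.2, 0.4]
opening: 0.0378
gripper_force: 0.0
```

Run:
```python
from h import *
o=ctrl.get_obs();print(o['tool_pos'],o['opening'],o['orientation'],o['force'])
a=snap('wrist','w14')['color'];b=snap('scene','s14')['color'][60:260,280:480];moved('s14')
c=snap('side','d14')['color'][130:370,160:400]
cv2.imwrite('pics/c14.png',np.hstack([cv2.resize(a,(448,280)),cv2.resize(c,(350,350))[:280]]))
cv2.imwrite('pics/c14.png',np.vstack([np.hstack([cv2.resize(a,(480,300)),cv2.resize(b,(300,300))]),np.hstack([cv2.resize(c,(300,300)),np.zeros((300,480,3),'uint8')])]))
```

```text
[0.44087538 0.16747465 0.28701831] 0.03776379753169853 [-1.79702416e+02 -1.65954974e-01  6.91585200e+00] [ 0.19301662 -0.22300015  0.41561214]
spoon 345 scoop 509 tin 531 infuser 486 tongs 523 glass 0
```

View pics/c14.png

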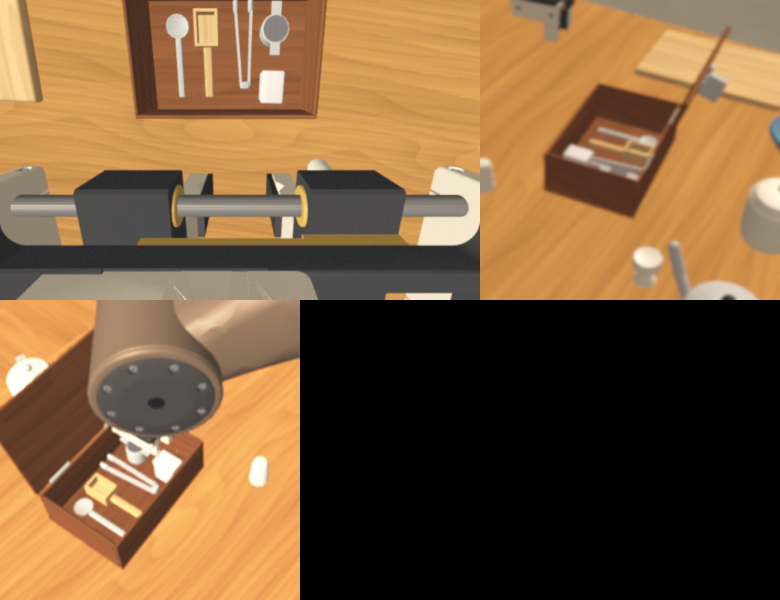

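The wrist view shows the spoon, scoop, tongs, tin and infuser all lying well inside the box, with the rim clear. Now I close the lid from behind.

Run:
```python
from h import *
b=R.from_euler('z',BY,degrees=True)
def P(off,z,by=-70): return (HINGE+b.apply([off,by,z-90]),[180,0,BY])
rel([P(-60,410),P(95,410),P(95,240)])
print()
s=P(95,240)
L=[P(60,240),P(17,240)]
for t in range(85,-1,-5):
    c,sn=np.cos(np.radians(t)),np.sin(np.radians(t))
    L.append(P(-150*c+8*sn+9.5,90+150*sn+8*c+19))
L.append(P(-140.5,90+24))
rel(L,s)
```

```text
[[141.0, 48.0, -128.0], [-0.1, 0.1, 0.0]]
[[296.0, 48.0, -128.0], [-0.1, 0.1, 0.0]]
[[297.0, 48.0, 42.0], [-0.1, 0.1, 0.0]]

[[-35.0, -0.0, -0.0], [0.0, 0.0, 0.0]]
[[-78.0, 0.0, 0.0], [0.0, 0.0, 0.0]]
[[-91.0, 0.0, -19.0], [0.0, 0.0, 0.0]]
[[-104.0, -0.0, -18.0], [0.0, 0.0, 0.0]]
[[-117.0, -0.0, -16.0], [0.0, 0.0, 0.0]]
[[-129.0, -0.0, -13.0], [0.0, 0.0, 0.0]]
[[-142.0, -0.0, -8.0], [0.0, 0.0, 0.0]]
[[-154.0, 0.0, -3.0], [0.0, 0.0, 0.0]]
[[-165.0, -0.0, 4.0], [0.0, 0.0, 0.0]]
[[-176.0, -0.0, 11.0], [0.0, 0.0, 0.0]]
[[-186.0, -0.0, 19.0], [0.0, 0.0, 0.0]]
[[-195.0, -0.0, 28.0], [0.0, 0.0, 0.0]]
[[-204.0, 0.0, 38.0], [0.0, 0.0, 0.0]]
[[-211.0, -0.0, 49.0], [0.0, 0.0, 0.0]]
[[-218.0, -0.0, 60.0], [0.0, 0.0, 0.0]]
[[-224.0, -0.0, 72.0], [0.0, 0.0, 0.0]]
[[-228.0, -0.0, 84.0], [0.0, 0.0, 0.0]]
[[-232.0, -0.0, 97.0], [0.0, 0.0, 0.0]]
[[-234.0, -0.0, 110.0], [0.0, 0.0, 0.0]]
[[-236.0, -0.0, 123.0], [0.0, 0.0, 0.0]]
[[-236.0, -0.0, 126.0], [0.0, 0.0, 0.0]]
```

Call:
move_arm(motion=[[[0,20,-128],[0,0,0],1],[[0,20,-128],[0,0,0],1],[[0,20,-128],[0,0,0],1],[[100,48,-128],[0,0,0],1],[[200,48,-128],[0,0,0],1],[[296,48,-128],[0,0,0],1],[[296,48,-128],[0,0,0],1],[[296,48,-128],[0,0,0],1],[[296,48,-128],[0,0,0],1],[[296,48,-128],[0,0,0],1]])

```text
clock: 41.75
tool_pos: [0.7389, 0.1524, 0.4063]
orientation: [180.0, 0.4, 6.7]
force: [0.9, 0.6, 2.1]
opening: 0.0006
gripper_force: 0.0
```

Call:
move_arm(motion=[[[0,0,0],[0,0,0],1],[[0,0,0],[0,0,0],1],[[0,0,0],[0,0,0],1],[[0,0,0],[0,0,0],1]])

```text
clock: 42.08
tool_pos: [0.736, 0.1529, 0.4092]
orientation: [-180.0, 0.2, 6.8]
force: [0.6, 0.1, 0.7]
opening: 0.0009
gripper_force: 0.0
```

Run:
```python
from h import *
b=R.from_euler('z',BY,degrees=True)
o=ctrl.get_obs();print(o['tool_pos'],o['opening'],o['orientation'],o['joint_pos'].round(1))
rel([(HINGE+b.apply([95,-70,z-90]),[180,0,BY]) for z in(410,240)])
```

```text
[0.7360445  0.15293531 0.40918387] 0.0008586155512494743 [-179.97569488    0.20228704    6.76292808] [ 26.5  26.2  29.9  -0.1 -93.9  70.3]
[[7.0, -1.0, -1.0], [-0.0, 0.2, -0.0]]
[[7.0, -1.0, 169.0], [-0.0, 0.2, -0.0]]
```

Call:
move_arm(motion=[[[7,-1,30],[0,0,0],1],[[7,-1,65],[0,0,0],1],[[7,-1,100],[0,0,0],1],[[7,-1,130],[0,0,0],1],[[7,-1,155],[0,0,0],1],[[7,-1,169],[0,0,0],1],[[7,-1,169],[0,0,0],1],[[7,-1,169],[0,0,0],1]])

```text
clock: 42.75
tool_pos: [0.7418, 0.1553, 0.2423]
orientation: [-179.9, 0.1, 6.8]
force: [0.1, -1.2, 1.5]
opening: 0.0006
gripper_force: 0.0
```

Call:
move_arm(motion=[[[-20,0,0],[0,0,0],1],[[-35,0,0],[0,0,0],1],[[-50,0,0],[0,0,0],1],[[-65,0,0],[0,0,0],1],[[-78,0,0],[0,0,0],1],[[-91,0,0],[0,0,0],1],[[-104,0,0],[0,0,0],1],[[-117,0,0],[0,0,0],1],[[-129,0,0],[0,0,0],1],[[-142,0,0],[0,0,0],1]])

```text
clock: 43.58
tool_pos: [0.6022, 0.1391, 0.2446]
orientation: [-179.8, -0.2, 6.8]
force: [1.4, 0.2, -0.8]
opening: 0.0005
gripper_force: 0.9
```

Run:
```python
from h import *
o=ctrl.get_obs();print(o['tool_pos'],o['force'],o['orientation'],o['joint_pos'].round(1))
snap('scene','s15')
```

```text
[0.60223213 0.13911678 0.24458307] [ 1.35270469  0.2165499  -0.79701258] [-179.84066016   -0.19684332    6.82425954] [ 31.   15.2  -7.1  -0.1 -67.5  65.8]
```

Call:
move_arm(motion=[[[-12,0,0],[0,0,0],1],[[-23,0,4],[0,0,0],1],[[-34,0,11],[0,0,0],1],[[-44,0,19],[0,0,0],1],[[-53,0,28],[0,0,0],1],[[-62,0,38],[0,0,0],1],[[-69,0,49],[0,0,0],1],[[-76,0,60],[0,0,0],1],[[-82,0,72],[0,0,0],1],[[-86,0,84],[0,0,0],1]])

```text
clock: 44.47
tool_pos: [0.5165, 0.1291, 0.1596]
orientation: [-179.8, -0.1, 6.8]
force: [-1.3, -1.5, 0.6]
opening: 0.0002
gripper_force: 0.5
```

Call:
move_arm(motion=[[[-4,0,13],[0,0,0],1],[[-6,0,26],[0,0,0],1],[[-8,0,36],[0,0,0],1],[[-8,0,39],[0,0,0],1],[[-8,0,41],[0,0,0],1],[[-8,0,41],[0,0,0],1],[[-8,0,41],[0,0,0],1],[[-8,0,41],[0,0,0],1]])

```text
clock: 45.13
tool_pos: [0.5083, 0.1279, 0.1173]
orientation: [-179.9, 0.1, 6.8]
force: [-1.2, 0.3, 5.5]
opening: 0.0006
gripper_force: 2.9
```

Run:
```python
from h import *
o=ctrl.get_obs();print(o['tool_pos'],o['force'],o['orientation'],o['joint_pos'].round(1))
```

```text
[0.50828296 0.12794796 0.11725846] [-1.22212853  0.27220801  5.52681461] [-1.79917911e+02  9.29277574e-02  6.80656642e+00] [ 35.5  13.6 -27.9  -0.2 -48.6  61.4]
```

Call:
move_arm(motion=[[[0,0,2],[0,0,0],1],[[0,0,4],[0,0,0],1],[[0,0,4],[0,0,0],1],[[0,0,4],[0,0,0],1],[[0,0,0],[0,0,0],1]])

```text
clock: 45.55
tool_pos: [0.5082, 0.128, 0.1185]
orientation: [-179.9, 0.0, 6.8]
force: [0.3, -0.1, -0.8]
opening: 0.0008
gripper_force: 0.0
```

Call:
move_arm(motion=[[[0,0,-40],[0,0,0],1],[[0,0,-80],[0,0,0],0],[[-30,-60,-100],[0,0,0],0],[[-30,-60,-100],[0,0,0],0],[[-30,-60,-100],[0,0,0],0],[[-30,-60,-100],[0,0,0],0],[[-30,-60,-100],[0,0,0],0],[[-30,-60,-100],[0,0,0],0]])

```text
clock: 46.22
tool_pos: [0.471, 0.1831, 0.2159]
orientation: [-180.0, 0.2, 6.8]
force: [0.5, -0.4, -0.2]
opening: 0.042
gripper_force: 0.0
```

Run:
```python
from h import *
o=ctrl.get_obs();print(o['tool_pos'],o['force'],o['opening'])
s=snap('wrist','w16')
rel([arc(0,tilt=0)])
print(w2px('w16',arc(0)[0]/1e3),w2px('w16',[.4817,.1608,.1]))
g=cv2.cvtColor(s['color'],cv2.COLOR_BGR2HSV); m=((g[...,1]<70)&(g[...,2]>90)).astype('uint8')
n,l,st,c=cv2.connectedComponentsWithStats(m[60:250,150:480])
print([ (st[i].tolist(),c[i].round(1)) for i in range(1,n) if st[i,4]>10])
```

```text
[0.4710348  0.18307545 0.21585062] [ 0.50992912 -0.38207897 -0.1966045 ] 0.04200756774460743
[[27.0, -10.0, 90.0], [-0.0, 0.2, -0.1]]
[307.74048668 174.90353112] [348.52780367 190.36860228]
[([133, 81, 51, 69, 2291], array([157.9, 111.1])), ([193, 125, 11, 11, 90], array([198.1, 130. ])), ([215, 168, 54, 22, 660], array([238.1, 180.8])), ([88, 172, 35, 18, 470], array([106.7, 180.9])), ([209, 183, 4, 7, 12], array([209.8, 186.7]))]
```

The measurement has the stud at (348,190), exactly where a shut lid puts it, with the dial at (308,171). Grip and turn it.

Call:
move_arm(motion=[[[27,-10,30],[0,0,0],0.2],[[27,-10,60],[0,0,0],0.3],[[27,-10,80],[0,0,0],0.5],[[27,-10,89],[0,0,0],0.5],[[27,-10,89],[0,0,0],0.5],[[27,-10,89],[0,0,0],1],[[27,-10,89],[0,0,0],1],[[27,-10,89],[0,0,0],1],[[27,-10,89],[0,0,0],1],[[27,-10,89],[0,0,0],1]])

```text
clock: 47.1
tool_pos: [0.4966, 0.197, 0.1282]
orientation: [-179.9, 0.1, 6.8]
force: [0.2, 1.0, 0.5]
opening: 0.016
gripper_force: 0.0
```

Call:
move_arm(motion=[[[0,0,0],[0,0,0],1],[[0,0,0],[0,0,0],1],[[0,0,0],[0,0,0],1],[[0,0,0],[0,0,0],1]])

```text
clock: 47.43
tool_pos: [0.4967, 0.1954, 0.1282]
orientation: [179.9, 0.2, 6.8]
force: [2.5, -7.6, 3.9]
opening: 0.0123
gripper_force: 30.0
```

Call:
move_arm(motion=[[[0,0,0],[0,0,-6],1],[[0,0,0],[0,0,-12],1],[[0,0,0],[0,0,-18],1],[[0,0,0],[0,0,-24],1],[[0,0,0],[0,0,-30],1],[[0,0,0],[0,0,-36],1],[[0,0,0],[0,0,-42],1],[[0,0,0],[0,0,-48],1],[[0,0,0],[0,0,-54],1],[[0,0,0],[0,0,-60],1]])

```text
clock: 48.27
tool_pos: [0.4965, 0.1957, 0.1282]
orientation: [-179.9, 0.1, 67.1]
force: [1.2, -5.5, 5.7]
opening: 0.012
gripper_force: 30.0
```

Call:
move_arm(motion=[[[0,0,0],[0,0,0],1],[[0,0,0],[0,0,0],1],[[0,0,0],[0,0,0],1]])

```text
clock: 48.52
tool_pos: [0.4965, 0.1957, 0.1282]
orientation: [-179.9, 0.1, 66.8]
force: [-0.1, -6.5, 5.1]
opening: 0.0118
gripper_force: 30.0
```

Call:
move_arm(motion=[[[0,0,0],[0,0,0],0.5],[[0,0,0],[0,0,0],0.5],[[0,0,0],[0,0,0],0.5],[[0,0,0],[0,0,0],0.5],[[0,0,-40],[0,0,0],0.5],[[0,0,-80],[0,0,0],0.5],[[0,0,-100],[0,0,0],0.5]])

```text
clock: 49.1
tool_pos: [0.498, 0.1974, 0.2316]
orientation: [-180.0, -0.1, 66.8]
force: [1.6, 0.5, 1.2]
opening: 0.0433
gripper_force: 0.0
```

Call:
move_arm(motion=[[[-14,24,0],[0,0,60],0],[[-14,24,0],[0,0,60],0],[[-14,24,0],[0,0,60],0],[[-14,24,0],[0,0,60],0],[[-14,24,0],[0,0,60],0],[[-14,24,0],[0,0,60],0],[[-14,24,0],[0,0,60],0],[[-14,24,0],[0,0,60],0],[[-14,24,0],[0,0,60],0],[[-14,24,0],[0,0,60],0]])

```text
clock: 49.93
tool_pos: [0.5131, 0.1745, 0.2271]
orientation: [-179.9, 0.2, 6.7]
force: [-1.2, -0.2, -0.3]
opening: 0.0877
gripper_force: 0.0
```

Call:
move_arm(motion=[[[0,0,0],[0,0,0],0],[[0,0,0],[0,0,0],0],[[0,0,0],[0,0,0],0]])

```text
clock: 50.18
tool_pos: [0.5132, 0.1744, 0.2271]
orientation: [-180.0, 0.2, 6.9]
force: [-0.1, 1.2, 0.2]
opening: 0.0874
gripper_force: 0.0
```

Run:
```python
from h import *
o=ctrl.get_obs();print(o['tool_pos'],o['force'],o['orientation'])
s=snap('wrist','w17')['color']
print(w2px('w17',[.4965,.1957,.104]),w2px('w17',[.4817,.1608,.1]))
b=snap('scene','s17')['color'][100:330,180:430]
cv2.imwrite('pics/c17.png',np.hstack([cv2.resize(s[130:260,260:400],(431,400),interpolation=cv2.INTER_CUBIC),cv2.resize(b,(369,340)).repeat(1,0) if 0 else cv2.copyMakeBorder(cv2.resize(b,(369,340)),0,60,0,0,cv2.BORDER_CONSTANT)]))
```

```text
[0.51315421 0.17440569 0.22712923] [-0.1081717   1.23448324  0.2450296 ] [-179.95010857    0.19241113    6.87749997]
[294.06209818 212.77279534] [331.27565823 231.29071052]
```

View pics/c17.png

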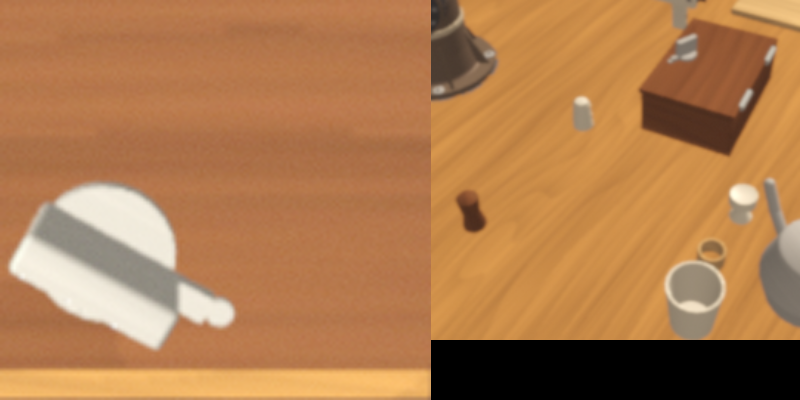

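The nose points straight at the stud (220,313 in the crop). The lid is shut, the worktop is cleared of items, and the bystanders are in place.

```bash
python3 -c "
from h import *
print(ctrl.close_job())"
```

```text
the job is handed in; nothing more can be done
None
```

The spoon, scoop, tongs, tin and infuser are in the tea box, the lid is shut, and the dial's nose faces the stud; the glass was not out, the bystanders were left where they stood, and the job is handed in.

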